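# Chock the exhibit tubes on the photo board and bed the stones in the tub

### The job

Get the exhibits ready for the evidence photographs: with both tubes still off the sloping board, set one fork chock squarely in the middle of each of its two lanes, prongs pointing uphill, and only then lay one tube in each lane along the dark line, resting against both prongs of its chock so that it stays put when you let go. Lower every stone gently into the deep tub, one to a cell, set down on the floor without dropping or knocking it. Leave the jars, gauge, tape and beaker where they are; a chock may get knocked while you work, so check that everything is still in place before you finish.

Things in the scene. Friction and masses are not known exactly. Their poses are not given: they have to be found in the camera images.
- board: Fixed white board, 200 (x) x 320 (y), level frame, origin on the bench under its middle. Its flat face falls 6 deg towards -x: 12 above the bench at x = -100, 33 at x = 100. Two lanes 160 wide: left (y = 80), right (y = -80), each with a dark line along y at x = 5. Stop pegs, 10 thick, 10 high, at x = -92, y = +-35, +-125 only catch a tube that rolled off; no resting place.
- lane_left (a point): Point on the board's face at the middle of the left lane's dark line (board x = 5, y = 80, 23 above the bench).
- lane_right (a point): Point on the board's face at the middle of the right lane's dark line (board x = 5, y = -80, 23 above the bench).
- tub: Fixed deep open steel tub, 254 (its x) x 124 (its y) x 72 high, with 6 mm walls and bottom, parted by two grey foam blocks 28 thick and up to 66 high into three cells in a row along x. Each cell is 62 (x) x 112 (y) inside and at least 60 deep. Origin: centre of its underside.
- cell_0 (a point): Centre of the floor of the near cell of the tub (tub x = -90), 6 above the bench.
- cell_1 (a point): Centre of the floor of the middle cell of the tub (tub x = 0), 6 above the bench.
- cell_2 (a point): Centre of the floor of the far cell of the tub (tub x = 90), 6 above the bench.
- cradle1: Fixed grey block, 70 (its x) x 36 x 10 high, with two ridges along x between which a tube lies. Origin: centre of its underside. A tube lying in it has its axis along the cradle's x, 27 above the bench. 
- cradle2: Fixed grey block, 70 (its x) x 36 x 10 high, with two ridges along x between which a tube lies. Origin: centre of its underside. A tube lying in it has its axis along the cradle's x, 27 above the bench. 
- chock1: Fork-shaped black rubber chock, 150 g: spine 14 (x) x 96 (y) x 26 high; from its +x face two prongs, each 42 long (x), 22 wide, 12 high, centred at y = +-37, with a 52 open gap between. Origin: centre of the spine underside; x along the prongs (tips at x = 49), z up. A tube against both prong tips has its axis at x = 67. Best gripped across the middle of the spine.
- chock2: A second chock, exactly like chock1.
- chock1_nose (a point): Point on the underside plane of chock1 midway between its prong tips (x = 49).
- chock2_nose (a point): The same point of chock2.
- tube1: Cardboard exhibit tube with black end caps and a paper band, a plain cylinder 40 in diameter, 120 long, about 150 g, that rolls freely. Origin: its centre; x is its axis. It starts lying in cradle1.
- tube2: Cardboard exhibit tube with black end caps and a paper band, a plain cylinder 40 in diameter, 120 long, about 150 g, that rolls freely. Origin: its centre; x is its axis. It starts lying in cradle2.
- stone1: Rounded grey stone, 46 in diameter at mid-height, 38 tall, with small flat faces (24 across) above and below, 90 g; it may be absent. Origin: its centre, 19 above its lower face; z is its upright axis.
- stone2: Rounded grey stone, 46 in diameter at mid-height, 38 tall, with small flat faces (24 across) above and below, 90 g; it may be absent. Origin: its centre, 19 above its lower face; z is its upright axis.
- stone3: Rounded grey stone, 46 in diameter at mid-height, 38 tall, with small flat faces (24 across) above and below, 90 g; it may be absent. Origin: its centre, 19 above its lower face; z is its upright axis.
- jar1: Bystander: sample jar with a black lid, 53 in diameter, 48 high, left of the board. Origin: centre of its underside.
- jar2: Bystander: a like jar, beyond the board and tub.
- jar3: Bystander: a like jar, between the tub and the cradles.
- gauge: Bystander: black block gauge 50 x 50 x 30 high, right of the tub's far end.
- tape: Bystander: roll of clear tape lying flat, 80 in diameter, 25 high, at the left edge.
- beaker: Bystander: glass beaker 64 in diameter, 75 high, at the right edge.
Things that resemble listed ones, but are neither listed nor needed, are in the scene too. Leave any green or orange look-alike of the tube1 alone.

How it is judged:
On the way, in this order (a step that is already met when the one before it is completed fails the run):
1. One chock stands in each lane, prongs uphill, let go, with both tubes still off the board (x of chock1 in the frame of board between -0.09 and -0.034 m and x of chock1_nose in the frame of board between -0.041 and 0.015 m and z of chock1 in the frame of board between 0.008 and 0.026 m and ((y of chock1 in the frame of board between 0.055 and 0.105 m and y of chock1_nose in the frame of board between 0.055 and 0.105 m) or (y of chock1 in the frame of board between -0.105 and -0.055 m and y of chock1_nose in the frame of board between -0.105 and -0.055 m)) and linear speed of each of chock1, chock2 below 0.02 m/s and x of chock2 in the frame of board between -0.09 and -0.034 m and x of chock2_nose in the frame of board between -0.041 and 0.015 m and z of chock2 in the frame of board between 0.008 and 0.026 m and ((y of chock2 in the frame of board between 0.055 and 0.105 m and y of chock2_nose in the frame of board between 0.055 and 0.105 m) or (y of chock2 in the frame of board between -0.105 and -0.055 m and y of chock2_nose in the frame of board between -0.105 and -0.055 m)) and horizontal distance between chock1 and chock2 above 0.1 m and horizontal distance between each of tube1, tube2 and lane_left above 0.13 m and horizontal distance between each of tube1, tube2 and lane_right above 0.13 m and contact force between each of chock1, chock2 and the fingers below 0.1 N), for 0.3 s.
2. A tube lies along the dark line of each lane against its chock, let go and at rest (x of tube1 in the frame of board between -0.022 and 0.032 m and z of tube1 in the frame of board between 0.034 and 0.052 m and (y of tube1 in the frame of board between 0.055 and 0.105 m or y of tube1 in the frame of board between -0.105 and -0.055 m) and angle between the x axis of each of tube1, tube2 and the y axis of board, either way round below 0.2 rad and ((x of tube1 in the frame of chock1 between 0.0625 and 0.0725 m and y of tube1 in the frame of chock1 between -0.03 and 0.03 m) or (x of tube1 in the frame of chock2 between 0.0625 and 0.0725 m and y of tube1 in the frame of chock2 between -0.03 and 0.03 m)) and linear speed of each of tube1, tube2 below 0.02 m/s and angular speed of each of tube1, tube2 below 0.5 rad/s and x of tube2 in the frame of board between -0.022 and 0.032 m and z of tube2 in the frame of board between 0.034 and 0.052 m and (y of tube2 in the frame of board between 0.055 and 0.105 m or y of tube2 in the frame of board between -0.105 and -0.055 m) and ((x of tube2 in the frame of chock1 between 0.0625 and 0.0725 m and y of tube2 in the frame of chock1 between -0.03 and 0.03 m) or (x of tube2 in the frame of chock2 between 0.0625 and 0.0725 m and y of tube2 in the frame of chock2 between -0.03 and 0.03 m)) and horizontal distance between tube1 and tube2 above 0.1 m and contact force between each of tube1, tube2 and the fingers below 0.1 N), for 0.5 s.
At the end, for the whole second after the job is handed in: Each lane: chock, prongs uphill, within 25 mm of place; tube at rest within 25 mm of the dark line and lane middle, square to 0.2 rad, against both prongs (axis 62-72 mm from chock origin). Every stone on the floor of its own tub cell. All let go and at rest (all of step 2 and x of chock1 in the frame of board between -0.09 and -0.034 m and x of chock1_nose in the frame of board between -0.041 and 0.015 m and z of chock1 in the frame of board between 0.008 and 0.026 m and ((y of chock1 in the frame of board between 0.055 and 0.105 m and y of chock1_nose in the frame of board between 0.055 and 0.105 m) or (y of chock1 in the frame of board between -0.105 and -0.055 m and y of chock1_nose in the frame of board between -0.105 and -0.055 m)) and linear speed of each of chock1, chock2 below 0.02 m/s and x of chock2 in the frame of board between -0.09 and -0.034 m and x of chock2_nose in the frame of board between -0.041 and 0.015 m and z of chock2 in the frame of board between 0.008 and 0.026 m and ((y of chock2 in the frame of board between 0.055 and 0.105 m and y of chock2_nose in the frame of board between 0.055 and 0.105 m) or (y of chock2 in the frame of board between -0.105 and -0.055 m and y of chock2_nose in the frame of board between -0.105 and -0.055 m)) and horizontal distance between chock1 and chock2 above 0.1 m and x of stone1 in the frame of tub between -0.121 and 0.121 m and y of stone1 in the frame of tub between -0.056 and 0.056 m and z of each of stone1, stone2, stone3 in the frame of tub below 0.04 m and linear speed of each of stone1, stone2, stone3 below 0.03 m/s and x of stone2 in the frame of tub between -0.121 and 0.121 m and y of stone2 in the frame of tub between -0.056 and 0.056 m and x of stone3 in the frame of tub between -0.121 and 0.121 m and y of stone3 in the frame of tub between -0.056 and 0.056 m and horizontal distance between stone1 and stone2 above 0.071 m and horizontal distance between each of stone1, stone2 and stone3 above 0.071 m and contact force between each of chock1, chock2, stone1, stone2, stone3 and the fingers below 0.1 N); the robot touches nothing.
It fails at once if A stone is knocked or pressed hard on the tub (over 30 N) (contact force between any of stone1, stone2, stone3 and tub above 30 N).
It fails at once if A stone is dropped into the tub: it moves faster than 0.6 m/s inside a cell (a fall of over 18 mm) ((x of stone1 in the frame of tub between -0.121 and 0.121 m and y of stone1 in the frame of tub between -0.056 and 0.056 m and z of stone1 in the frame of tub below 0.07 m and linear speed of stone1 above 0.6 m/s) or (x of stone2 in the frame of tub between -0.121 and 0.121 m and y of stone2 in the frame of tub between -0.056 and 0.056 m and z of stone2 in the frame of tub below 0.07 m and linear speed of stone2 above 0.6 m/s) or (x of stone3 in the frame of tub between -0.121 and 0.121 m and y of stone3 in the frame of tub between -0.056 and 0.056 m and z of stone3 in the frame of tub below 0.07 m and linear speed of stone3 above 0.6 m/s)).
It fails at once if A bystander is moved by more than 25 mm (distance of any of jar1, jar2, jar3, gauge, tape, beaker from where it was at the start of the episode above 0.025 m).
Of stone1, stone2, stone3 only 2 to 3 are there at a start; the rules pass over those that are not, and their reading is None.
At some moment in a run one of chock1, chock2 may be knocked a few centimetres aside while the robot is not near it.
It also fails if it takes over 210 s, if anything falls off the work surface, if the arm or the gripper's body presses on something with over 40 N, if the wrist force passes 120 N, or if a joint passes its speed limit or range.

### The arm

A 7-joint arm with a two-finger parallel gripper is mounted at the origin on the work surface. World frame = base frame: x ahead of the robot, y to its left, z up, the work surface at z = 0. Lengths are in m, angles in rad, forces in N, time in s.
With the tool pointing down it reaches from about 0.35 to 0.9 m from the base axis. Payload 8.1 kg.
Tool frame: the origin (TCP) lies midway between the tips of the shut fingers; the grasp point (between the pads) lies 19 mm behind it; z points along the fingers, y is the line along which they close (so a half turn about z gives the same grasp; the last joint's range is limited). The gripper opens to 92 mm and grips with 3 to 60 N. Pads are 19 mm wide; open, the fingers measure 130 mm over their backs; the gripper's body (75 mm by 190 mm) begins 47 mm behind the grasp point.
Start: joints at [1.163, 0.434, 0.025, 1.573, -0.012, 1.134, -0.075], TCP at [0.188, -0.596, 0.227] pointing down, gripper open.
Joint ranges: [-2.62, 2.62], [-0.44, 2.09], [-1.27, 1.32], [0.08, 2.57], [-1.32, 4.46], [0.12, 2], [-2.74, 2.74]. Speed limits (rad/s): [2.22, 2.22, 3.01, 3.01, 3.14, 3.14, 3.14].

### API

Orientations are given as a rotation vector (axis times angle).
In Python, from cell import arm gives the robot as it stands.
- The arm moves only by the tool move_arm, never from a script. Its argument "motion" is a list of rows, each an object of numbers: "tx", "ty", "tz": the shift along the tool's x, y, z normalised to -1 to 1, where 1 is 1000 mm; "twist": the turn about the tool's z normalised to -1 to 1, where 1 is pi/2 rad. In form: [{"tx": .., "ty": .., "tz": .., "twist": ..}, ...]. A call has 1 to 12 rows; each row shifts and turns the commanded pose from where the row before left it, along the tool's axes as they then stand; what a row does not reach is not made up. A row lasts 1/10 s, in which the tool goes at most 50 mm and 8.59 degrees, less where a joint would pass 70% of its speed; a pose out of reach is approached as far as the arm can. A call with a number of a shift or a turn outside -1 to 1 is refused whole. A call with a gripper value outside its range is refused whole. "gripper" is the gripper's target within -1 to 1 (shut at 1, half-way at 0, fully open at -1), set as the call begins (left out, the last holds). The fingers move at their own pace and stop on an object; "squeeze" is the grip in N (left out, the last holds). Time passes only in rows, so rows that do not move let the fingers close. It gives the time, the measured TCP pose, the force, the opening and the grip force at its end, in the units of the state.
- arm.observe(): the state, without advancing time (a new reading comes with each control period).
- arm.get_image(name): name is "scene" or "top"; returns the picture (420x560x3 uint8, red, green, blue); there is no depth.
- arm.calibration(name): a dict with "K" (3x3 intrinsics, pixels), "T" (4x4, takes a point from camera to world coordinates). Camera axes: x right, y down, z forward; pixel columns grow to the right and rows downward; lengths in m; the calibration is good to about 2 mm. A picture is of the moment at which its call begins. calibration takes no time and is no camera call.
- arm.sign_off(): hands the job in; it is judged then, once.
Trained networks look in the newest picture that a camera, given by its name, has taken for a name from the list of things; names that differ only in an ending like _2 or _b are one class to them, and where a whole thing is asked for, a point or a joint stands for the part that bears it (a point fixed in the world has none). Each returns a list of dicts, best first, with "conf" (0 to 1); they miss things now and then, are a little off and sometimes report something else, mostly with a low value. They report only what shows in the picture. A call takes as long as a camera call. They do not tell look-alikes from the thing itself.
- arm.look_for(camera, query): "point" ([column, row] as shares, 0 to 1, of the picture: columns of its width, rows of its height, amid what is visible of it).
- arm.regions_of(camera, query): "region" (420x560 bool, what is visible of it) and "point" ([column, row] as shares, 0 to 1, of the picture: columns of its width, rows of its height, amid what is visible of it).
- arm.place_of(camera, query): "point" ([column, row] as shares, 0 to 1, of the picture: columns of its width, rows of its height: a listed point, or the origin of a listed thing).
The state is a dict: "clock": time; "joints": joint angles; "dq": joint speeds; "joint_efforts": joint torques, N m; "position": TCP position; "ee_rot": TCP orientation; "force": force on the tool from outside, world axes, zero at the start; "ft_torque": the same for the moment, N m; "width": opening from 0.0 (shut) to 1.0 (fully open); "gripper_force": force on a finger pad.
Only numpy, scipy, OpenCV 4.12 (cv2) and the standard library are available. Lean on these libraries where they do the work, as an engineer would, in place of code of your own. Each camera call takes 0.05 s, during which the arm holds its last target. There are 200 camera calls.

## Working session

There is one attempt and no reset: what is moved stays moved. The work goes in short steps, Python scripts to look and compute and a tool call to move; the robot and the scene stay as the last step left them, time stands still between calls to the robot, and variables do not carry over. Pictures are saved under pics/ and viewed, at most 14 in all, crops included, and the job is handed in when it is done.

Besides the shell and the picture viewer there is one more tool, called after "Request:" as a command line: name --argument value ..., lists and objects as JSON in quotes. move_arm: Moves the arm, as the interface text tells. Scaled input: -1 to 1 covers 1000 mm each way for a shift and pi/2 rad each way for a turn. Its arguments: {"type":"object","properties":{"motion":{"type":"array","items":{"type":"object","properties":{"tx":{"type":"number"},"ty":{"type":"number"},"tz":{"type":"number"},"twist":{"type":"number"}}}},"gripper":{"type":"number"},"squeeze":{"type":"number"}},"required":["motion"]}

```bash
mkdir -p pics; ls; python3 - <<'E'
from cell import arm
import cv2
for n in("top","scene"):
    im=arm.get_image(n); cv2.imwrite(f"pics/{n}0.png",im[:,:,::-1])
    c=arm.calibration(n); print(n,c["K"],c["T"])
s=arm.observe(); print(s)
E
```

```text
pics
top [[385.01758968   0.         287.18745176]
 [  0.         385.01758968 216.85232429]
 [  0.           0.           1.        ]] [[-0.01153155 -0.98529978  0.17044463  0.29917554]
 [-0.99989626  0.01283367  0.00653972 -0.05885344]
 [-0.00863102 -0.17035154 -0.98534555  1.21345254]
 [ 0.          0.          0.          1.        ]]
scene [[477.61987997   0.         286.16087455]
 [  0.         477.61987997 212.49059897]
 [  0.           0.           1.        ]] [[-1.68936400e-01  8.11929339e-01 -5.58776558e-01  1.33769020e+00]
 [ 9.85626695e-01  1.38753153e-01 -9.63720977e-02  9.85973027e-02]
 [-7.15324166e-04 -5.67025847e-01 -8.23699689e-01  1.24999342e+00]
 [ 0.00000000e+00  0.00000000e+00  0.00000000e+00  1.00000000e+00]]
{'clock': 0.1, 'joints': array([ 1.16340211,  0.43514501,  0.02496431,  1.57398827, -0.01160642,
        1.13399868, -0.07510235]), 'dq': array([-1.39770852e-03, -2.45132165e-03, -7.88036660e-04, -2.94850492e-03,
       -2.47953878e-03,  3.47095312e-05,  2.65164752e-03]), 'joint_efforts': array([ 3.56596720e-03, -6.69143844e+01,  9.88398939e-01, -3.15153408e+01,
       -6.04574662e-02,  3.72947613e-02, -2.46014946e-05]), 'position': array([ 0.18738279, -0.59577697,  0.22603539]), 'ee_rot': array([-3.10385758e+00, -4.76610548e-01,  5.13243872e-04]), 'force': array([-0.40729291, -0.1899162 , -0.23172208]), 'ft_torque': array([0.02009575, 0.03815512, 0.06573987]), 'gripper_force': 0.0, 'width': 1.0044802434242814}
```

View pics/top0.png

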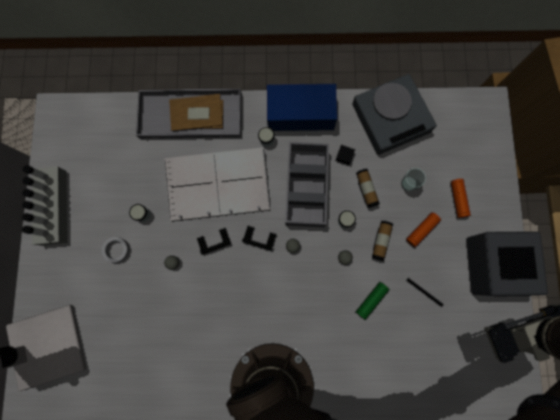

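View pics/scene0.png

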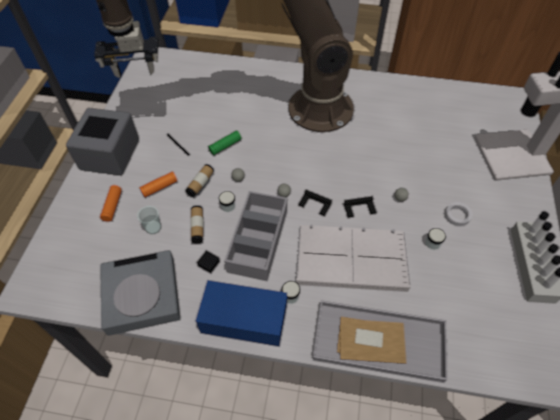

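The top view shows the chocks near (214,242) and (260,238), stones at (172,263), (293,246) and (345,257), and tubes with bands at (368,188) and (383,241). The board is at (218,185) and the tub at (308,186). The scene view shows the same layout.

```bash
cat > h.py <<'E'
from cell import arm
import numpy as np, cv2
from scipy.optimize import minimize
C={n:arm.calibration(n) for n in("top","scene")}
def proj(n,P):
    T=C[n]["T"]; p=(np.atleast_2d(P)-T[:3,3])@T[:3,:3]
    q=p@C[n]["K"].T; return q[:,:2]/q[:,2:]
def ray(n,uv,z):
    T=C[n]["T"]; d=T[:3,:3]@np.linalg.inv(C[n]["K"])@np.array([uv[0],uv[1],1.]); o=T[:3,3]
    return o+d*(z-o[2])/d[2]
def box(x0,x1,y0,y1,z0,z1): return np.array([[x,y,z] for x in(x0,x1) for y in(y0,y1) for z in(z0,z1)])/1000.
def cyl(r,h,z0=0):
    a=np.linspace(0,2*np.pi,24); return np.vstack([np.c_[r*np.cos(a),r*np.sin(a),0*a+z] for z in(z0,z0+h)])/1000.
a=np.linspace(0,2*np.pi,24)
M={"chock":[box(-7,7,-48,48,0,26),box(7,49,26,48,0,12),box(7,49,-48,-26,0,12)],
 "tube":[np.vstack([np.c_[0*a+x,20*np.cos(a),20*np.sin(a)] for x in(-60,60)])/1000.],
 "tub":[box(-127,127,-62,62,0,72)],
 "stone":[np.vstack([np.c_[r*np.cos(a),r*np.sin(a),0*a+z] for r,z in((12,-19),(20,-11),(23,0),(20,11),(12,19))])/1000.],
 "board":[np.array([[x,y,z] for x,z in((-100,12),(100,33),(-100,0),(100,0)) for y in(-160,160)])/1000.]}
S=4
def Rz(t): return np.array([[np.cos(t),-np.sin(t),0],[np.sin(t),np.cos(t),0],[0,0,1]])
def render(n,parts,p,z,tilt=0):
    m=np.zeros((420*S,560*S),np.uint8); t=Rz(p[2])@cv2.Rodrigues(np.array([0,-tilt,0.]))[0]
    for V in parts:
        uv=proj(n,V@t.T+[p[0],p[1],z]); h=cv2.convexHull(np.float32((uv+.5)*S-.5))
        cv2.fillPoly(m,[np.int32(np.round(h))],1)
    return m>0
def fit(kind,masks,p0,z,tilt=0,symm=False):
    big={n:cv2.resize(m.astype(np.float32),None,fx=S,fy=S,interpolation=cv2.INTER_LINEAR)>.5 for n,m in masks.items()}
    def cost(p):
        c=0
        for n,b in big.items():
            r=render(n,M[kind],p,z,tilt); c+=1-(r&b).sum()/max(1,(r|b).sum())
        return c/len(big)
    best=min((minimize(cost,p0,method="Nelder-Mead",options=dict(initial_simplex=np.array([p0]+[np.array(p0)+d for d in np.diag([.008,.008,s*.15])]),xatol=2e-4,fatol=1e-4)) for s in(1,-1)),key=lambda r:r.fun)
    return np.round(best.x,4),round(best.fun,3)
def regs(n,q,minc=.3):
    return [d for d in arm.regions_of(n,q) if d["conf"]>minc]
E
python3 - <<'E'
from h import *
import pickle
out={}
for q in("chock1","tube1","stone1","tub","board","cradle1","jar1","gauge","tape","beaker"):
    for n in("top","scene"):
        r=regs(n,q,.2); out[q,n]=r
        print(q,n,[(round(d["conf"],2),np.round(ray(n,np.array(d["point"])*[560,420],.019)[:2],3).tolist(),int(d["region"].sum())) for d in r])
pickle.dump(out,open("r.pkl","wb"))
E
```

```text
chock1 top [(0.6, [0.425, 0.172], 370), (0.57, [0.433, 0.042], 361)]
chock1 scene [(0.73, [0.451, 0.04], 421), (0.63, [0.426, 0.179], 443)]
tube1 top [(0.87, [0.553, -0.599], 511), (0.81, [0.465, -0.478], 526), (0.75, [0.609, -0.315], 502), (0.74, [0.25, -0.302], 508), (0.67, [0.408, -0.342], 543), (0.45, [0.626, 0.171], 6293)]
tube1 scene [(0.93, [0.565, -0.601], 495), (0.82, [0.423, -0.352], 445), (0.72, [0.593, -0.308], 485), (0.62, [0.453, -0.483], 460), (0.62, [0.238, -0.307], 397)]
stone1 top [(0.57, [0.37, 0.313], 185), (0.54, [0.412, -0.069], 164), (0.51, [0.38, -0.221], 167)]
stone1 scene [(0.58, [0.371, 0.306], 153), (0.58, [0.385, -0.233], 155), (0.51, [0.428, -0.068], 145)]
tub top [(0.82, [0.602, -0.119], 3478), (0.25, [0.415, 0.51], 341)]
tub scene [(0.97, [0.602, -0.116], 3800)]
board top [(0.68, [0.616, 0.179], 6235)]
board scene [(0.98, [0.623, 0.178], 6590)]
cradle1 top [(0.33, [0.527, 0.415], 265)]
cradle1 scene [(0.74, [0.761, 0.006], 308)]
jar1 top [(0.81, [0.503, -0.232], 228), (0.69, [0.526, 0.413], 267), (0.66, [0.38, -0.234], 163), (0.49, [0.77, 0.029], 244)]
jar1 scene [(0.87, [0.494, -0.232], 306), (0.77, [0.516, 0.417], 323), (0.72, [0.758, 0.01], 287)]
gauge top [(0.55, [0.413, -0.346], 565), (0.54, [0.717, -0.226], 286)]
gauge scene [(0.82, [0.713, -0.243], 369)]
tape top [(0.82, [0.41, 0.507], 340), (0.74, [0.367, 0.319], 193)]
tape scene [(0.91, [0.433, 0.482], 413)]
beaker top [(0.59, [0.628, -0.45], 405)]
beaker scene [(0.66, [0.594, -0.461], 512), (0.51, [0.427, 0.036], 417)]
```

```bash
python3 - <<'E'
from h import *
import pickle
out=pickle.load(open("r.pkl","rb"))
def near(q,n,xy,tol=.05):
    c=[d for d in out[q,n] if np.hypot(*(ray(n,np.array(d["point"])*[560,420],.019)[:2]-xy))<tol]
    return c[0]["region"] if c else None
def go(q,kind,xy,yaws,z,tilt=0,show=True):
    m={n:near(q,n,xy) for n in("top","scene")}; m={n:v for n,v in m.items() if v is not None}
    R=[fit(kind,m,[*xy,y],z,tilt) for y in yaws]; R.sort(key=lambda r:r[1])
    print(kind,xy,[(r[0].tolist(),r[1]) for r in R[:2]]); 
    for n in m: print("   ",n,fit(kind,{n:m[n]},R[0][0],z,tilt)[0].tolist())
    return R[0][0]
Y=np.arange(0,6.2,np.pi/4)
P={}
P["c1"]=go("chock1","chock",(.425,.175),Y,0)
P["c2"]=go("chock1","chock",(.44,.041),Y,0)
P["t1"]=go("tube1","tube",(.60,-.31),[0,.3],.027)
P["t2"]=go("tube1","tube",(.415,-.346),[0,-.3],.027)
for xy in((.37,.31),(.42,-.068),(.382,-.226)): go("stone1","stone",xy,[0],.019)
P["tub"]=go("tub","tub",(.60,-.118),[0],0)
P["b"]=go("board","board",(.618,.178),[0.05],0)
pickle.dump(P,open("P.pkl","wb"))
ims=[]
for n in("top","scene"):
    im=cv2.resize(arm.get_image(n)[:,:,::-1],None,fx=S,fy=S,interpolation=cv2.INTER_CUBIC)
    for k,kind,z in(("c1","chock",0),("c2","chock",0),("t1","tube",.027),("t2","tube",.027),("tub","tub",0),("b","board",0)):
        cs,_=cv2.findContours(render(n,M[kind],P[k],z).astype(np.uint8),cv2.RETR_EXTERNAL,cv2.CHAIN_APPROX_NONE); cv2.drawContours(im,cs,-1,(0,255,0),1)
    im=cv2.convertScaleAbs(im,alpha=1.6)
    x,y=(150,130) if n=="top" else (170,150)
    ims.append(cv2.resize(im[y*S:(y+140)*S,x*S:(x+260)*S],(800,430 if 0 else 300)) if 0 else cv2.resize(im[y*S:(y+146)*S,x*S:(x+255)*S],(520,298)))
cv2.imwrite("pics/fit1.png",np.vstack(ims))
E
```

```text
chock (0.425, 0.175) [([0.4154, 0.1745, 0.3399], np.float64(0.103)), ([0.4154, 0.1744, 0.3432], np.float64(0.104))]
    top [0.4156, 0.1745, 0.3404]
    scene [0.416, 0.1749, 0.3104]
chock (0.44, 0.041) [([0.4235, 0.0443, -0.3056], np.float64(0.097)), ([0.4235, 0.044, -0.2866], np.float64(0.098))]
    top [0.4232, 0.0441, -0.2851]
    scene [0.424, 0.0435, -0.2998]
tube (0.6, -0.31) [([0.5954, -0.3064, 0.2701], np.float64(0.057)), ([0.5955, -0.3066, 0.2803], np.float64(0.057))]
    top [0.5962, -0.3065, 0.2773]
    scene [0.5954, -0.3064, 0.2724]
tube (0.415, -0.346) [([0.4285, -0.3438, -0.2952], np.float64(0.064)), ([0.4286, -0.3438, -0.3022], np.float64(0.064))]
    top [0.4278, -0.3434, -0.3124]
    scene [0.4293, -0.3444, -0.2933]
stone (0.37, 0.31) [([0.3701, 0.3078, -0.1666], np.float64(0.072))]
    top [0.3697, 0.3076, -0.1887]
    scene [0.3699, 0.3078, -0.1777]
stone (0.42, -0.068) [([0.417, -0.0669, 0.1518], np.float64(0.091))]
    top [0.4169, -0.0671, 0.1042]
    scene [0.4183, -0.0675, 0.1515]
stone (0.382, -0.226) [([0.3787, -0.2277, 0.1683], np.float64(0.071))]
    top [0.3781, -0.228, 0.3291]
    scene [0.3787, -0.2277, 0.1683]
tub (0.6, -0.118) [([0.6055, -0.1138, -0.0598], np.float64(0.025))]
    top [0.6061, -0.1141, -0.0644]
    scene [0.605, -0.1138, -0.0606]
board (0.618, 0.178) [([0.6184, 0.1725, 0.0988], np.float64(0.022))]
    top [0.6188, 0.1731, 0.101]
    scene [0.618, 0.1723, 0.0962]
```

View pics/fit1.png

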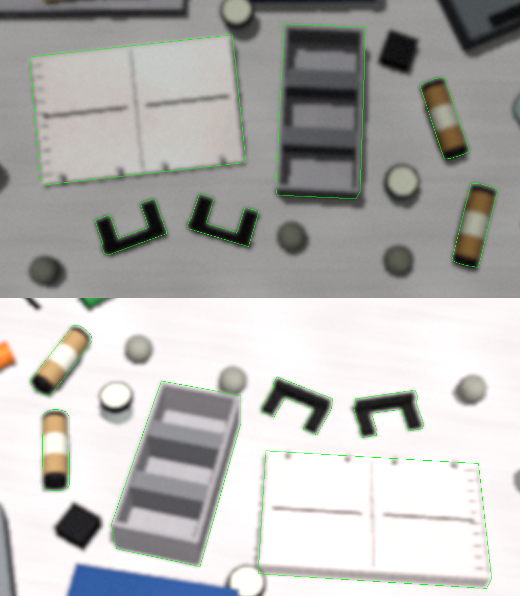

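The green outlines match the board, tub, chocks and tubes in both views to about 1 mm, so the poses are good. Next is a planner that turns waypoints into tool-axis rows.

```bash
cat > pl.py <<'E'
import sys,json,numpy as np
from cell import arm
B=np.array([.6184,.1725]);BY=.0988; T=np.array([.6055,-.1138]);TY=-.0605
def R2(t): return np.array([[np.cos(t),-np.sin(t)],[np.sin(t),np.cos(t)]])
def bd(x,y): return B+R2(BY)@[x/1000,y/1000]
def tb(x,y=0): return T+R2(TY)@[x/1000,y/1000]
def ang(rv):
    return 2*np.arctan2(rv[1],rv[0])
def wrap(d,p=2*np.pi): return (d+p/2)%p-p/2
def cur():
    s=arm.observe(); return np.array([*s["position"],ang(s["ee_rot"])]),s
def plan(wps,cap=.045,start=None):
    """wps: list of (x,y,z,a[,cap]); prints rows, in tool axes"""
    p=cur()[0] if start is None else np.array(start,float)
    rows=[]
    for w in wps:
        c=w[4] if len(w)>4 else cap
        w=np.array(w[:4],float); da=wrap(w[3]-p[3]); d=w[:3]-p[:3]
        n=max(1,int(np.ceil(np.linalg.norm(d)/c-1e-6)),int(np.ceil(abs(da)/.145)))
        for i in range(n):
            r=np.array([*d/n]); a=p[3]
            tx=np.cos(a)*r[0]+np.sin(a)*r[1]; ty=np.sin(a)*r[0]-np.cos(a)*r[1]
            row={}
            for k,v in(("tx",tx),("ty",ty),("tz",-r[2]),("twist",-da/n/(np.pi/2))):
                v=round(float(v),4)
                if v: row[k]=v
            rows.append(row); p=p+[*r,da/n]
    for i in range(0,len(rows),12): print(json.dumps(rows[i:i+12]))
E
python3 - <<'E'
from pl import *
print(cur()[0], bd(-61,80),bd(-61,-80))
a=np.pi/2+.335
plan([(.35,-.35,.15,1.0),(.4154,.1745,.10,a)])
E
```

```text
[ 0.18753686 -0.59619839  0.22674687  0.30473896] [0.54980633 0.24609286] [0.56558863 0.08687314]
[{"tx": 0.0327, "ty": -0.0266, "tz": 0.011, "twist": -0.0632}, {"tx": 0.0352, "ty": -0.0232, "tz": 0.011, "twist": -0.0632}, {"tx": 0.0373, "ty": -0.0196, "tz": 0.011, "twist": -0.0632}, {"tx": 0.0391, "ty": -0.0158, "tz": 0.011, "twist": -0.0632}, {"tx": 0.0404, "ty": -0.0119, "tz": 0.011, "twist": -0.0632}, {"tx": 0.0414, "ty": -0.0078, "tz": 0.011, "twist": -0.0632}, {"tx": 0.042, "ty": -0.0037, "tz": 0.011, "twist": -0.0632}, {"tx": 0.0397, "ty": -0.019, "tz": 0.0042, "twist": -0.0481}, {"tx": 0.041, "ty": -0.016, "tz": 0.0042, "twist": -0.0481}, {"tx": 0.0421, "ty": -0.0128, "tz": 0.0042, "twist": -0.0481}, {"tx": 0.043, "ty": -0.0096, "tz": 0.0042, "twist": -0.0481}, {"tx": 0.0436, "ty": -0.0064, "tz": 0.0042, "twist": -0.0481}]
[{"tx": 0.0439, "ty": -0.0031, "tz": 0.0042, "twist": -0.0481}, {"tx": 0.044, "ty": 0.0003, "tz": 0.0042, "twist": -0.0481}, {"tx": 0.0439, "ty": 0.0036, "tz": 0.0042, "twist": -0.0481}, {"tx": 0.0435, "ty": 0.0069, "tz": 0.0042, "twist": -0.0481}, {"tx": 0.0429, "ty": 0.0102, "tz": 0.0042, "twist": -0.0481}, {"tx": 0.042, "ty": 0.0134, "tz": 0.0042, "twist": -0.0481}, {"tx": 0.0408, "ty": 0.0165, "tz": 0.0042, "twist": -0.0481}]
```

Request:
move_arm --motion '[{"tx": 0.033, "ty": -0.027, "tz": 0.011, "twist": -0.063}, {"tx": 0.035, "ty": -0.023, "tz": 0.011, "twist": -0.063}, {"tx": 0.037, "ty": -0.02, "tz": 0.011, "twist": -0.063}, {"tx": 0.039, "ty": -0.016, "tz": 0.011, "twist": -0.063}, {"tx": 0.04, "ty": -0.012, "tz": 0.011, "twist": -0.063}, {"tx": 0.041, "ty": -0.008, "tz": 0.011, "twist": -0.063}, {"tx": 0.042, "ty": -0.004, "tz": 0.011, "twist": -0.063}, {"tx": 0.04, "ty": -0.019, "tz": 0.004, "twist": -0.048}, {"tx": 0.041, "ty": -0.016, "tz": 0.004, "twist": -0.048}, {"tx": 0.042, "ty": -0.013, "tz": 0.004, "twist": -0.048}, {"tx": 0.043, "ty": -0.01, "tz": 0.004, "twist": -0.048}, {"tx": 0.044, "ty": -0.006, "tz": 0.004, "twist": -0.048}]' --gripper -1 --squeeze 15

```text
clock: 2.4
position: [0.3767, -0.1292, 0.1299]
ee_rot: [2.425, 1.996, 0.001]
force: [0.2, 0.5, -0.0]
width: 0.997
gripper_force: 0.0
```

Request:
move_arm --motion '[{"tx": 0.044, "ty": -0.003, "tz": 0.004, "twist": -0.048}, {"tx": 0.044, "tz": 0.004, "twist": -0.048}, {"tx": 0.044, "ty": 0.004, "tz": 0.004, "twist": -0.048}, {"tx": 0.044, "ty": 0.007, "tz": 0.004, "twist": -0.048}, {"tx": 0.043, "ty": 0.01, "tz": 0.004, "twist": -0.048}, {"tx": 0.042, "ty": 0.013, "tz": 0.004, "twist": -0.048}, {"tx": 0.041, "ty": 0.017, "tz": 0.004, "twist": -0.048}, {}, {}]'

```text
invalid input
```

```bash
python3 - <<'E'
from pl import *
c,s=cur();print(c,s["joints"].round(2),s["clock"])
a=np.pi/2+.335
plan([(.4154,.1745,.05,a),(.4154,.1745,.004,a,.02)])
E
```

```text
[ 0.37667165 -0.12923211  0.12990646  1.37706911] [ 0.57  0.23 -0.43  2.19  0.14  0.75 -0.15] 2.4
[{"tx": 0.0382, "ty": -0.0026, "tz": 0.01, "twist": -0.0421}, {"tx": 0.0383, "tz": 0.01, "twist": -0.0421}, {"tx": 0.0382, "ty": 0.0025, "tz": 0.01, "twist": -0.0421}, {"tx": 0.0379, "ty": 0.005, "tz": 0.01, "twist": -0.0421}, {"tx": 0.0375, "ty": 0.0075, "tz": 0.01, "twist": -0.0421}, {"tx": 0.037, "ty": 0.01, "tz": 0.01, "twist": -0.0421}, {"tx": 0.0362, "ty": 0.0124, "tz": 0.01, "twist": -0.0421}, {"tx": 0.0353, "ty": 0.0148, "tz": 0.01, "twist": -0.0421}, {"tz": 0.0153}, {"tz": 0.0153}, {"tz": 0.0153}]
```

Request:
move_arm --motion '[{"tx": 0.038, "ty": -0.003, "tz": 0.005, "twist": -0.042}, {"tx": 0.038, "tz": 0.005, "twist": -0.042}, {"tx": 0.038, "ty": 0.003, "tz": 0.005, "twist": -0.042}, {"tx": 0.038, "ty": 0.005, "tz": 0.005, "twist": -0.042}, {"tx": 0.038, "ty": 0.007, "tz": 0.01, "twist": -0.042}, {"tx": 0.037, "ty": 0.01, "tz": 0.01, "twist": -0.042}, {"tx": 0.036, "ty": 0.012, "tz": 0.01, "twist": -0.042}, {"tx": 0.035, "ty": 0.015, "tz": 0.01, "twist": -0.042}, {"tz": 0.01}, {"tz": 0.01}, {"tz": 0}]'

```text
invalid input
```

```bash
python3 - <<'E'
from pl import *
c,s=cur();print(c,s["joints"].round(2),s["clock"])
a=np.pi/2+.335
plan([(.4154,.1745,c[2],a),(.4154,.1745,.004,a,.02)])
b=np.pi/2+BY
x,y=bd(-61,80)
plan([(.4154,.1745,.06,a),(x,y,.06,b)],start=(.4154,.1745,.004,a))
E
```

```text
[ 0.37667165 -0.12923211  0.12990646  1.37706911] [ 0.57  0.23 -0.43  2.19  0.14  0.75 -0.15] 2.4
[{"tx": 0.0436, "ty": -0.0029, "twist": -0.0481}, {"tx": 0.0437, "ty": 0.0004, "twist": -0.0481}, {"tx": 0.0436, "ty": 0.0037, "twist": -0.0481}, {"tx": 0.0432, "ty": 0.007, "twist": -0.0481}, {"tx": 0.0425, "ty": 0.0102, "twist": -0.0481}, {"tx": 0.0416, "ty": 0.0134, "twist": -0.0481}, {"tx": 0.0405, "ty": 0.0165, "twist": -0.0481}, {"tz": 0.018}, {"tz": 0.018}, {"tz": 0.018}, {"tz": 0.018}, {"tz": 0.018}]
[{"tz": 0.018}, {"tz": 0.018}]
[{"tz": -0.028}, {"tz": -0.028}, {"tx": 0.0059, "ty": 0.0376, "twist": 0.0376}, {"tx": 0.0081, "ty": 0.0372, "twist": 0.0376}, {"tx": 0.0102, "ty": 0.0367, "twist": 0.0376}, {"tx": 0.0124, "ty": 0.036, "twist": 0.0376}]
```

Request:
move_arm --motion '[{"tx": 0.038, "ty": -0.003, "tz": 0.005, "twist": -0.042}, {"tx": 0.038, "ty": 0, "tz": 0.005, "twist": -0.042}, {"tx": 0.038, "ty": 0.003, "tz": 0.005, "twist": -0.042}, {"tx": 0.038, "ty": 0.005, "tz": 0.005, "twist": -0.042}, {"tx": 0.038, "ty": 0.007, "tz": 0.01, "twist": -0.042}, {"tx": 0.037, "ty": 0.01, "tz": 0.01, "twist": -0.042}, {"tx": 0.036, "ty": 0.012, "tz": 0.01, "twist": -0.042}, {"tx": 0.035, "ty": 0.015, "tz": 0.01, "twist": -0.042}, {"tx": 0, "ty": 0, "tz": 0.01, "twist": 0}, {"tx": 0, "ty": 0, "tz": 0.01, "twist": 0}, {"tx": 0, "ty": 0, "tz": 0, "twist": 0}]'

```text
clock: 3.5
position: [0.4148, 0.1707, 0.0485]
ee_rot: [-1.826, -2.556, 0.004]
force: [-0.8, -0.3, 0.5]
width: 0.999
gripper_force: 0.0
```

```bash
sed -i 's/                v=round(float(v),4)/                v=round(float(v),4 if abs(v)<.01 else 3)+0.0/; s/                if v: row\[k\]=v/                row[k]=v/' pl.py; python3 - <<'E'
from pl import *
c,s=cur();print(c,s["joints"].round(2),s["clock"])
a=np.pi/2+.335
plan([(.4154,.1745,c[2],a),(.4154,.1745,.004,a,.02)])
b=np.pi/2+BY
x,y=bd(-61,80)
plan([(.4154,.1745,.06,a),(x,y,.06,b)],start=(.4154,.1745,.004,a))
E
```

```text
[ 0.41477406  0.17068697  0.04849907 -4.38235585] [-0.08  0.47 -0.55  2.15  0.42  0.63 -0.6 ] 3.5
[{"tx": 0.0034, "ty": 0.0018, "tz": 0.0, "twist": -0.0032}, {"tx": 0.0, "ty": 0.0, "tz": 0.015, "twist": 0.0}, {"tx": 0.0, "ty": 0.0, "tz": 0.015, "twist": 0.0}, {"tx": 0.0, "ty": 0.0, "tz": 0.015, "twist": 0.0}]
[{"tx": 0.0, "ty": 0.0, "tz": -0.028, "twist": 0.0}, {"tx": 0.0, "ty": 0.0, "tz": -0.028, "twist": 0.0}, {"tx": 0.0059, "ty": 0.038, "tz": 0.0, "twist": 0.038}, {"tx": 0.0081, "ty": 0.037, "tz": 0.0, "twist": 0.038}, {"tx": 0.01, "ty": 0.037, "tz": 0.0, "twist": 0.038}, {"tx": 0.012, "ty": 0.036, "tz": 0.0, "twist": 0.038}]
```

Request:
move_arm --motion '[{"tx": 0.003, "ty": 0.002, "tz": 0, "twist": -0.003}, {"tx": 0, "ty": 0, "tz": 0.015, "twist": 0}, {"tx": 0, "ty": 0, "tz": 0.015, "twist": 0}, {"tx": 0, "ty": 0, "tz": 0.014, "twist": 0}, {"tx": 0, "ty": 0, "tz": 0, "twist": 0}]'

```text
clock: 4.0
position: [0.4163, 0.1746, 0.0051]
ee_rot: [-1.82, -2.56, 0.003]
force: [-0.3, -0.8, 0.1]
width: 1.001
gripper_force: 0.0
```

Request:
move_arm --motion '[{"tx": 0, "ty": 0, "tz": 0, "twist": 0}, {"tx": 0, "ty": 0, "tz": 0, "twist": 0}, {"tx": 0, "ty": 0, "tz": 0, "twist": 0}, {"tx": 0, "ty": 0, "tz": 0, "twist": 0}, {"tx": 0, "ty": 0, "tz": 0, "twist": 0}, {"tx": 0, "ty": 0, "tz": 0, "twist": 0}, {"tx": 0, "ty": 0, "tz": 0, "twist": 0}, {"tx": 0, "ty": 0, "tz": 0, "twist": 0}]' --gripper 1 --squeeze 15

```text
clock: 4.8
position: [0.4166, 0.1758, 0.0057]
ee_rot: [-1.818, -2.562, 0.0]
force: [0.2, 0.9, -0.1]
width: 0.356
gripper_force: 0.0
```

Request:
move_arm --motion '[{"tx": 0, "ty": 0, "tz": 0, "twist": 0}, {"tx": 0, "ty": 0, "tz": 0, "twist": 0}, {"tx": 0, "ty": 0, "tz": 0, "twist": 0}, {"tx": 0, "ty": 0, "tz": 0, "twist": 0}, {"tx": 0, "ty": 0, "tz": 0, "twist": 0}]'

```text
clock: 5.3
position: [0.4163, 0.1757, 0.0056]
ee_rot: [-1.818, -2.562, 0.001]
force: [-1.0, -0.6, 1.8]
width: 0.154
gripper_force: 15.0
```

Request:
move_arm --motion '[{"tx": 0, "ty": 0, "tz": -0.028, "twist": 0}, {"tx": 0, "ty": 0, "tz": -0.028, "twist": 0}, {"tx": 0.006, "ty": 0.038, "tz": 0, "twist": 0.038}, {"tx": 0.008, "ty": 0.037, "tz": 0, "twist": 0.038}, {"tx": 0.01, "ty": 0.037, "tz": 0, "twist": 0.038}, {"tx": 0.012, "ty": 0.036, "tz": 0, "twist": 0.038}, {"tx": 0, "ty": 0, "tz": 0, "twist": 0}, {"tx": 0, "ty": 0, "tz": 0, "twist": 0}]'

```text
clock: 6.1
position: [0.5516, 0.2472, 0.061]
ee_rot: [-2.11, -2.327, 0.001]
force: [-1.0, -0.1, -1.9]
width: 0.151
gripper_force: 15.0
```

```bash
python3 - <<'E'
from pl import *
c,s=cur();print(c,s["gripper_force"],bd(-61,80))
b=np.pi/2+BY
x,y=bd(-61,80)
plan([(x,y,c[2],b),(x,y,.027,b,.012)])
E
```

```text
[ 0.5515815   0.24721396  0.06103599 -4.614693  ] 14.992467015981674 [0.54980633 0.24609286]
[{"tx": -0.0009, "ty": -0.0019, "tz": 0.0, "twist": -0.0007}, {"tx": 0.0, "ty": 0.0, "tz": 0.011, "twist": 0.0}, {"tx": 0.0, "ty": 0.0, "tz": 0.011, "twist": 0.0}, {"tx": 0.0, "ty": 0.0, "tz": 0.011, "twist": 0.0}]
```

Request:
move_arm --motion '[{"tx": -0.001, "ty": -0.002, "tz": 0, "twist": 0}, {"tx": 0, "ty": 0, "tz": 0.011, "twist": 0}, {"tx": 0, "ty": 0, "tz": 0.011, "twist": 0}, {"tx": 0, "ty": 0, "tz": 0.01, "twist": 0}, {"tx": 0, "ty": 0, "tz": 0.002, "twist": 0}, {"tx": 0, "ty": 0, "tz": 0, "twist": 0}]'

```text
clock: 6.7
position: [0.5491, 0.2454, 0.0272]
ee_rot: [-2.11, -2.327, 0.002]
force: [0.1, 0.8, -2.5]
width: 0.151
gripper_force: 15.0
```

Request:
move_arm --motion '[{"tx": 0, "ty": 0, "tz": 0, "twist": 0}, {"tx": 0, "ty": 0, "tz": 0, "twist": 0}, {"tx": 0, "ty": 0, "tz": 0, "twist": 0}, {"tx": 0, "ty": 0, "tz": 0, "twist": 0}, {"tx": 0, "ty": 0, "tz": 0, "twist": 0}, {"tx": 0, "ty": 0, "tz": 0, "twist": 0}, {"tx": 0, "ty": 0, "tz": -0.01, "twist": 0}, {"tx": 0, "ty": 0, "tz": -0.03, "twist": 0}, {"tx": 0, "ty": 0, "tz": -0.03, "twist": 0}]' --gripper -0.1

```text
clock: 7.6
position: [0.5492, 0.2457, 0.0987]
ee_rot: [-2.11, -2.327, 0.002]
force: [-0.0, -0.0, 0.5]
width: 0.551
gripper_force: 0.0
```

```bash
python3 - <<'E'
from pl import *
c,s=cur();print(c,s["gripper_force"])
a=np.pi/2-.298; q=(.4237,.0442)
plan([(*q,.07,a),(*q,.005,a,.02)])
b=np.pi/2+BY
x,y=bd(-61,-80)
plan([(*q,.06,a),(x,y,.06,b)],start=(*q,.004,a))
E
```

```text
[ 0.54918901  0.24570816  0.09869079 -4.61470032] 0.0
[{"tx": -0.031, "ty": -0.024, "tz": 0.0048, "twist": 0.042}, {"tx": -0.033, "ty": -0.022, "tz": 0.0048, "twist": 0.042}, {"tx": -0.034, "ty": -0.02, "tz": 0.0048, "twist": 0.042}, {"tx": -0.036, "ty": -0.017, "tz": 0.0048, "twist": 0.042}, {"tx": -0.037, "ty": -0.015, "tz": 0.0048, "twist": 0.042}, {"tx": -0.037, "ty": -0.013, "tz": 0.0048, "twist": 0.042}, {"tx": 0.0, "ty": 0.0, "tz": 0.016, "twist": 0.0}, {"tx": 0.0, "ty": 0.0, "tz": 0.016, "twist": 0.0}, {"tx": 0.0, "ty": 0.0, "tz": 0.016, "twist": 0.0}, {"tx": 0.0, "ty": 0.0, "tz": 0.016, "twist": 0.0}]
[{"tx": 0.0, "ty": 0.0, "tz": -0.028, "twist": 0.0}, {"tx": 0.0, "ty": 0.0, "tz": -0.028, "twist": 0.0}, {"tx": 0.021, "ty": 0.031, "tz": 0.0, "twist": -0.063}, {"tx": 0.017, "ty": 0.033, "tz": 0.0, "twist": -0.063}, {"tx": 0.014, "ty": 0.034, "tz": 0.0, "twist": -0.063}, {"tx": 0.011, "ty": 0.035, "tz": 0.0, "twist": -0.063}]
```

Request:
move_arm --motion '[{"tx": -0.031, "ty": -0.024, "tz": 0.005, "twist": 0.042}, {"tx": -0.033, "ty": -0.022, "tz": 0.005, "twist": 0.042}, {"tx": -0.034, "ty": -0.02, "tz": 0.005, "twist": 0.042}, {"tx": -0.036, "ty": -0.017, "tz": 0.005, "twist": 0.042}, {"tx": -0.037, "ty": -0.015, "tz": 0.005, "twist": 0.042}, {"tx": -0.037, "ty": -0.013, "tz": 0.005, "twist": 0.042}, {"tx": 0, "ty": 0, "tz": 0.016, "twist": 0}, {"tx": 0, "ty": 0, "tz": 0.016, "twist": 0}, {"tx": 0, "ty": 0, "tz": 0.016, "twist": 0}, {"tx": 0, "ty": 0, "tz": 0.016, "twist": 0}, {"tx": 0, "ty": 0, "tz": 0, "twist": 0}]'

```text
clock: 8.7
position: [0.4234, 0.0445, 0.003]
ee_rot: [-2.526, -1.866, 0.003]
force: [-0.7, 0.8, 0.5]
width: 0.556
gripper_force: 0.0
```

Request:
move_arm --motion '[{"tx": 0, "ty": 0, "tz": 0, "twist": 0}, {"tx": 0, "ty": 0, "tz": 0, "twist": 0}, {"tx": 0, "ty": 0, "tz": 0, "twist": 0}, {"tx": 0, "ty": 0, "tz": 0, "twist": 0}, {"tx": 0, "ty": 0, "tz": 0, "twist": 0}, {"tx": 0, "ty": 0, "tz": 0, "twist": 0}, {"tx": 0, "ty": 0, "tz": 0, "twist": 0}]' --gripper 1

```text
clock: 9.4
position: [0.4241, 0.0445, 0.004]
ee_rot: [2.527, 1.866, 0.0]
force: [-0.2, -0.5, 6.5]
width: 0.149
gripper_force: 15.0
```

Request:
move_arm --motion '[{"tx": 0, "ty": 0, "tz": -0.028, "twist": 0}, {"tx": 0, "ty": 0, "tz": -0.028, "twist": 0}, {"tx": 0.021, "ty": 0.031, "tz": 0, "twist": -0.063}, {"tx": 0.017, "ty": 0.033, "tz": 0, "twist": -0.063}, {"tx": 0.014, "ty": 0.034, "tz": 0, "twist": -0.063}, {"tx": 0.011, "ty": 0.035, "tz": 0, "twist": -0.063}, {"tx": 0, "ty": 0, "tz": 0, "twist": 0}, {"tx": 0, "ty": 0, "tz": 0, "twist": 0}]'

```text
clock: 10.2
position: [0.5656, 0.0872, 0.059]
ee_rot: [-2.111, -2.325, 0.001]
force: [-1.4, -0.0, -0.9]
width: 0.149
gripper_force: 15.0
```

```bash
python3 - <<'E'
from pl import *
c,s=cur();print(c,s["gripper_force"],bd(-61,-80))
b=np.pi/2+BY
x,y=bd(-61,-80)
plan([(x,y,c[2],b),(x,y,.027,b,.012)])
E
```

```text
[ 0.56556516  0.08719273  0.05903499 -4.61578142] 14.999455958604813 [0.56558863 0.08687314]
[{"tx": -0.0003, "ty": 0.0, "tz": 0.0, "twist": -0.0014}, {"tx": 0.0, "ty": 0.0, "tz": 0.011, "twist": 0.0}, {"tx": 0.0, "ty": 0.0, "tz": 0.011, "twist": 0.0}, {"tx": 0.0, "ty": 0.0, "tz": 0.011, "twist": 0.0}]
```

Request:
move_arm --motion '[{"tx": 0, "ty": 0, "tz": 0.011, "twist": 0}, {"tx": 0, "ty": 0, "tz": 0.011, "twist": 0}, {"tx": 0, "ty": 0, "tz": 0.009, "twist": 0}, {"tx": 0, "ty": 0, "tz": 0.002, "twist": 0}, {"tx": 0, "ty": 0, "tz": 0, "twist": 0}]'

```text
clock: 10.7
position: [0.5651, 0.0868, 0.0261]
ee_rot: [-2.11, -2.326, 0.002]
force: [0.5, -0.7, -1.1]
width: 0.151
gripper_force: 15.0
```

Request:
move_arm --motion '[{"tx": 0, "ty": 0, "tz": 0, "twist": 0}, {"tx": 0, "ty": 0, "tz": 0, "twist": 0}, {"tx": 0, "ty": 0, "tz": 0, "twist": 0}, {"tx": 0, "ty": 0, "tz": 0, "twist": 0}, {"tx": 0, "ty": 0, "tz": 0, "twist": 0}, {"tx": 0, "ty": 0, "tz": 0, "twist": 0}, {"tx": 0, "ty": 0, "tz": -0.01, "twist": 0}, {"tx": 0, "ty": 0, "tz": -0.03, "twist": 0}, {"tx": 0, "ty": 0, "tz": -0.04, "twist": 0}]' --gripper -0.1

```text
clock: 11.6
position: [0.5645, 0.0868, 0.1068]
ee_rot: [-2.109, -2.326, 0.004]
force: [1.1, 1.0, 1.1]
width: 0.55
gripper_force: 0.0
```

```bash
python3 - <<'E'
from pl import *
c,s=cur();print(c,s["clock"],s["joints"].round(2))
q=(.417,-.067)
plan([(*q,.07,TY),(*q,.008,TY,.025)])
x,y=tb(-90); print(x,y)
plan([(*q,.12,TY),(x,y,.12,TY)],start=(*q,.008,TY))
E
```

```text
[ 0.56452484  0.08683871  0.10676967 -4.61469667] 11.6 [ 0.12  0.53 -0.52  1.81  0.33  0.89 -0.45]
[{"tx": -0.012, "ty": -0.013, "tz": 0.0031, "twist": 0.092}, {"tx": -0.013, "ty": -0.012, "tz": 0.0031, "twist": 0.092}, {"tx": -0.015, "ty": -0.0096, "tz": 0.0031, "twist": 0.092}, {"tx": -0.016, "ty": -0.0074, "tz": 0.0031, "twist": 0.092}, {"tx": -0.017, "ty": -0.005, "tz": 0.0031, "twist": 0.092}, {"tx": -0.018, "ty": -0.0025, "tz": 0.0031, "twist": 0.092}, {"tx": -0.018, "ty": 0.0, "tz": 0.0031, "twist": 0.092}, {"tx": -0.018, "ty": 0.0026, "tz": 0.0031, "twist": 0.092}, {"tx": -0.017, "ty": 0.0051, "tz": 0.0031, "twist": 0.092}, {"tx": -0.016, "ty": 0.0075, "tz": 0.0031, "twist": 0.092}, {"tx": -0.015, "ty": 0.0097, "tz": 0.0031, "twist": 0.092}, {"tx": -0.013, "ty": 0.012, "tz": 0.0031, "twist": 0.092}]
[{"tx": 0.0, "ty": 0.0, "tz": 0.021, "twist": 0.0}, {"tx": 0.0, "ty": 0.0, "tz": 0.021, "twist": 0.0}, {"tx": 0.0, "ty": 0.0, "tz": 0.021, "twist": 0.0}]
0.5156646610157667 -0.10835832106901959
[{"tx": 0.0, "ty": 0.0, "tz": -0.037, "twist": 0.0}, {"tx": 0.0, "ty": 0.0, "tz": -0.037, "twist": 0.0}, {"tx": 0.0, "ty": 0.0, "tz": -0.037, "twist": 0.0}, {"tx": 0.034, "ty": 0.012, "tz": 0.0, "twist": 0.0}, {"tx": 0.034, "ty": 0.012, "tz": 0.0, "twist": 0.0}, {"tx": 0.034, "ty": 0.012, "tz": 0.0, "twist": 0.0}]
```

Request:
move_arm --motion '[{"tx": -0.012, "ty": -0.013, "tz": 0.003, "twist": 0.092}, {"tx": -0.013, "ty": -0.012, "tz": 0.003, "twist": 0.092}, {"tx": -0.015, "ty": -0.01, "tz": 0.003, "twist": 0.092}, {"tx": -0.016, "ty": -0.007, "tz": 0.003, "twist": 0.092}, {"tx": -0.017, "ty": -0.005, "tz": 0.003, "twist": 0.092}, {"tx": -0.018, "ty": -0.003, "tz": 0.003, "twist": 0.092}, {"tx": -0.018, "ty": 0, "tz": 0.003, "twist": 0.092}, {"tx": -0.018, "ty": 0.003, "tz": 0.003, "twist": 0.092}, {"tx": -0.017, "ty": 0.005, "tz": 0.003, "twist": 0.092}, {"tx": -0.016, "ty": 0.007, "tz": 0.003, "twist": 0.092}, {"tx": -0.015, "ty": 0.01, "tz": 0.003, "twist": 0.092}, {"tx": -0.013, "ty": 0.012, "tz": 0.003, "twist": 0.092}]' --gripper -0.5

```text
clock: 12.8
position: [0.4173, -0.0673, 0.0713]
ee_rot: [-3.139, 0.112, -0.002]
force: [-0.3, 1.2, 0.8]
width: 0.749
gripper_force: 0.0
```

```bash
python3 - <<'E'
from h import *
from pl import *
c,s=cur();print(c,s["joints"].round(2),s["width"])
for n in("top","scene"):
    for d in regs(n,"chock1",.3):
        uv=np.array(d["point"])*[560,420]; p=ray(n,uv,.03)[:2]
        print(n,round(d["conf"],2),p.round(3), "board:",(R2(-BY)@(p-B)*1000).round(0))
q=(.417,-.067)
plan([(*q,c[2],TY),(*q,.008,TY,.025)])
E
```

```text
[ 0.41729386 -0.0673142   0.0713456   6.21158313] [ 0.1   0.34 -0.08  2.22  0.05  0.59 -1.66] 0.7485359415846052
top 0.87 [0.423 0.161] board: [-196.    8.]
top 0.52 [ 0.495 -0.225] board: [-162. -384.]
scene 0.88 [0.441 0.177] board: [-176.   22.]
scene 0.79 [0.455 0.046] board: [-175. -110.]
scene 0.59 [ 0.601 -0.313] board: [ -65. -481.]
[{"tx": 0.0012, "ty": -0.0015, "tz": -0.0004, "twist": -0.0071}, {"tx": 0.0, "ty": 0.0, "tz": 0.021, "twist": 0.0}, {"tx": 0.0, "ty": 0.0, "tz": 0.021, "twist": 0.0}, {"tx": 0.0, "ty": 0.0, "tz": 0.021, "twist": 0.0}]
```

```bash
cat > chk.py <<'E'
from h import *
from pl import *
SL=np.deg2rad(6)
def chocks(cams=("top","scene")):
    got={}
    for n in cams:
        arm.get_image(n)
        for d in regs(n,"chock1",.25):
            uv=np.array(d["point"])*[560,420]; p=R2(-BY)@(ray(n,uv,.03)[:2]-B)*1000
            k="L" if p[1]>0 else "R"
            if abs(p[0])<130 and abs(p[1])<170: got.setdefault(k,{})[n]=d["region"]
            else: print("other",n,p.round(0),round(d["conf"],2))
    for k,m in got.items():
        y0=80 if k=="L" else -80
        for sub in [m]+[{n:v} for n,v in m.items()]:
            P,f=fit("chock",sub,[*bd(-61,y0),BY],.0163,SL)
            print(k,list(sub),"board mm:",(R2(-BY)@(P[:2]-B)*1000).round(1),"yaw",round(P[2]-BY,3),f)
E
python3 -c "
from chk import *
chocks()"
```

```text
other top [-174.  353.] 0.75
other top [  -0. -302.] 0.43
L ['top', 'scene'] board mm: [-58.7  78.1] yaw -0.002 0.125
L ['top'] board mm: [-59.   77.5] yaw 0.01 0.148
L ['scene'] board mm: [-58.9  78.5] yaw -0.007 0.095
R ['top', 'scene'] board mm: [-58.5 -81.8] yaw 0.006 0.527
R ['top'] board mm: [-83.  -35.5] yaw -0.045 0.939
R ['scene'] board mm: [-58.1 -81.5] yaw -0.002 0.06
```

Request:
move_arm --motion '[{"tx": 0, "ty": 0, "tz": 0.021, "twist": -0.007}, {"tx": 0, "ty": 0, "tz": 0.021, "twist": 0}, {"tx": 0, "ty": 0, "tz": 0.021, "twist": 0}, {"tx": 0, "ty": 0, "tz": 0, "twist": 0}]'

```text
clock: 13.5
position: [0.4168, -0.0663, 0.0061]
ee_rot: [-3.14, 0.082, 0.005]
force: [0.6, -0.0, 0.3]
width: 0.75
gripper_force: 0.0
```

Request:
move_arm --motion '[{"tx": 0, "ty": 0, "tz": 0, "twist": 0}, {"tx": 0, "ty": 0, "tz": 0, "twist": 0}, {"tx": 0, "ty": 0, "tz": 0, "twist": 0}, {"tx": 0, "ty": 0, "tz": 0, "twist": 0}, {"tx": 0, "ty": 0, "tz": 0, "twist": 0}, {"tx": 0, "ty": 0, "tz": 0, "twist": 0}]' --gripper 1

```text
clock: 14.1
position: [0.4182, -0.0671, 0.0085]
ee_rot: [3.14, -0.086, 0.003]
force: [-0.5, 1.1, 8.4]
width: 0.491
gripper_force: 15.0
```

Request:
move_arm --motion '[{"tx": 0, "ty": 0, "tz": -0.037, "twist": 0}, {"tx": 0, "ty": 0, "tz": -0.037, "twist": 0}, {"tx": 0, "ty": 0, "tz": -0.037, "twist": 0}, {"tx": 0.034, "ty": 0.012, "tz": 0, "twist": 0}, {"tx": 0.034, "ty": 0.012, "tz": 0, "twist": 0}, {"tx": 0.034, "ty": 0.012, "tz": 0, "twist": 0}, {"tx": 0, "ty": 0, "tz": 0, "twist": 0}, {"tx": 0, "ty": 0, "tz": 0, "twist": 0}]'

```text
clock: 14.9
position: [0.5171, -0.1088, 0.1185]
ee_rot: [-3.14, 0.087, 0.001]
force: [-0.8, -0.3, -1.8]
width: 0.493
gripper_force: 15.0
```

```bash
python3 - <<'E'
from pl import *
c,s=cur();print(c,s["joints"].round(2),s["width"]*92,s["gripper_force"])
x,y=tb(-90)
plan([(x,y,c[2],TY),(x,y,.025,TY,.02),(x,y,.016,TY,.005)])
E
```

```text
[ 0.51714769 -0.10878395  0.11846052  6.22764851] [ 0.15  0.4  -0.06  1.93  0.03  0.81 -1.55] 45.31921394216718 15.000014554170775
[{"tx": -0.0015, "ty": -0.0003, "tz": 0.0, "twist": 0.0032}, {"tx": 0.0, "ty": 0.0, "tz": 0.019, "twist": 0.0}, {"tx": 0.0, "ty": 0.0, "tz": 0.019, "twist": 0.0}, {"tx": 0.0, "ty": 0.0, "tz": 0.019, "twist": 0.0}, {"tx": 0.0, "ty": 0.0, "tz": 0.019, "twist": 0.0}, {"tx": 0.0, "ty": 0.0, "tz": 0.019, "twist": 0.0}, {"tx": 0.0, "ty": 0.0, "tz": 0.0045, "twist": 0.0}, {"tx": 0.0, "ty": 0.0, "tz": 0.0045, "twist": 0.0}]
```

Request:
move_arm --motion '[{"tx": -0.0015, "ty": 0, "tz": 0, "twist": 0.003}, {"tx": 0, "ty": 0, "tz": 0.02, "twist": 0}, {"tx": 0, "ty": 0, "tz": 0.02, "twist": 0}, {"tx": 0, "ty": 0, "tz": 0.02, "twist": 0}, {"tx": 0, "ty": 0, "tz": 0.018, "twist": 0}, {"tx": 0, "ty": 0, "tz": 0.01, "twist": 0}, {"tx": 0, "ty": 0, "tz": 0.006, "twist": 0}, {"tx": 0, "ty": 0, "tz": 0.004, "twist": 0}, {"tx": 0, "ty": 0, "tz": 0.002, "twist": 0}, {"tx": 0, "ty": 0, "tz": 0.001, "twist": 0}, {"tx": 0, "ty": 0, "tz": 0, "twist": 0}]'

```text
clock: 16.0
position: [0.5161, -0.1086, 0.0181]
ee_rot: [3.14, -0.094, 0.001]
force: [0.1, -0.1, -1.7]
width: 0.489
gripper_force: 15.0
```

Request:
move_arm --motion '[{"tx": 0, "ty": 0, "tz": 0.001, "twist": 0}, {"tx": 0, "ty": 0, "tz": 0.001, "twist": 0}, {"tx": 0, "ty": 0, "tz": 0.0005, "twist": 0}, {"tx": 0, "ty": 0, "tz": 0, "twist": 0}]'

```text
clock: 16.4
position: [0.5158, -0.1085, 0.0152]
ee_rot: [3.14, -0.094, -0.0]
force: [0.9, 0.4, 0.6]
width: 0.49
gripper_force: 15.0
```

Request:
move_arm --motion '[{"tx": 0, "ty": 0, "tz": 0, "twist": 0}, {"tx": 0, "ty": 0, "tz": 0, "twist": 0}, {"tx": 0, "ty": 0, "tz": 0, "twist": 0}, {"tx": 0, "ty": 0, "tz": 0, "twist": 0}, {"tx": 0, "ty": 0, "tz": -0.01, "twist": 0}, {"tx": 0, "ty": 0, "tz": -0.02, "twist": 0}, {"tx": 0, "ty": 0, "tz": -0.04, "twist": 0}, {"tx": 0, "ty": 0, "tz": -0.04, "twist": 0}]' --gripper -0.3

```text
clock: 17.2
position: [0.5152, -0.1085, 0.1268]
ee_rot: [-3.14, 0.094, 0.002]
force: [1.4, -0.4, 0.2]
width: 0.65
gripper_force: 0.0
```

```bash
python3 - <<'E'
from pl import *
c,s=cur();print(c,s["clock"])
q=(.379,-.228)
plan([(*q,.07,TY),(*q,.008,TY,.025)])
x,y=tb(0); print(x,y)
plan([(*q,.12,TY),(x,y,.12,TY)],start=(*q,.008,TY))
E
```

```text
[ 0.51521779 -0.10847028  0.1267771   6.2235102 ] 17.2
[{"tx": -0.026, "ty": 0.025, "tz": 0.011, "twist": 0.0001}, {"tx": -0.026, "ty": 0.025, "tz": 0.011, "twist": 0.0001}, {"tx": -0.026, "ty": 0.025, "tz": 0.011, "twist": 0.0001}, {"tx": -0.026, "ty": 0.026, "tz": 0.011, "twist": 0.0001}, {"tx": -0.026, "ty": 0.026, "tz": 0.011, "twist": 0.0001}, {"tx": 0.0, "ty": 0.0, "tz": 0.021, "twist": 0.0}, {"tx": 0.0, "ty": 0.0, "tz": 0.021, "twist": 0.0}, {"tx": 0.0, "ty": 0.0, "tz": 0.021, "twist": 0.0}]
0.6055 -0.1138
[{"tx": 0.0, "ty": 0.0, "tz": -0.037, "twist": 0.0}, {"tx": 0.0, "ty": 0.0, "tz": -0.037, "twist": 0.0}, {"tx": 0.0, "ty": 0.0, "tz": -0.037, "twist": 0.0}, {"tx": 0.037, "ty": -0.021, "tz": 0.0, "twist": 0.0}, {"tx": 0.037, "ty": -0.021, "tz": 0.0, "twist": 0.0}, {"tx": 0.037, "ty": -0.021, "tz": 0.0, "twist": 0.0}, {"tx": 0.037, "ty": -0.021, "tz": 0.0, "twist": 0.0}, {"tx": 0.037, "ty": -0.021, "tz": 0.0, "twist": 0.0}, {"tx": 0.037, "ty": -0.021, "tz": 0.0, "twist": 0.0}]
```

Request:
move_arm --motion '[{"tx": -0.026, "ty": 0.025, "tz": 0.003, "twist": 0}, {"tx": -0.026, "ty": 0.025, "tz": 0.012, "twist": 0}, {"tx": -0.026, "ty": 0.026, "tz": 0.014, "twist": 0}, {"tx": -0.026, "ty": 0.026, "tz": 0.014, "twist": 0}, {"tx": -0.026, "ty": 0.026, "tz": 0.014, "twist": 0}, {"tx": 0, "ty": 0, "tz": 0.02, "twist": 0}, {"tx": 0, "ty": 0, "tz": 0.02, "twist": 0}, {"tx": 0, "ty": 0, "tz": 0.018, "twist": 0}, {"tx": 0, "ty": 0, "tz": 0.003, "twist": 0}, {"tx": 0, "ty": 0, "tz": 0, "twist": 0}]' --gripper -0.5

```text
clock: 18.2
position: [0.3784, -0.2285, 0.0075]
ee_rot: [-3.14, 0.094, 0.001]
force: [-0.1, 0.1, -0.1]
width: 0.749
gripper_force: 0.0
```

Request:
move_arm --motion '[{"tx": 0, "ty": 0, "tz": 0, "twist": 0}, {"tx": 0, "ty": 0, "tz": 0, "twist": 0}, {"tx": 0, "ty": 0, "tz": 0, "twist": 0}, {"tx": 0, "ty": 0, "tz": 0, "twist": 0}, {"tx": 0, "ty": 0, "tz": 0, "twist": 0}, {"tx": 0, "ty": 0, "tz": 0, "twist": 0}]' --gripper 1

```text
clock: 18.8
position: [0.3788, -0.2287, 0.0077]
ee_rot: [3.14, -0.094, 0.001]
force: [0.0, 1.0, 7.3]
width: 0.491
gripper_force: 15.0
```

Request:
move_arm --motion '[{"tx": 0, "ty": 0, "tz": -0.038, "twist": 0}, {"tx": 0, "ty": 0, "tz": -0.038, "twist": 0}, {"tx": 0, "ty": 0, "tz": -0.038, "twist": 0}, {"tx": 0.037, "ty": -0.021, "tz": 0, "twist": 0}, {"tx": 0.037, "ty": -0.021, "tz": 0, "twist": 0}, {"tx": 0.037, "ty": -0.021, "tz": 0, "twist": 0}, {"tx": 0.037, "ty": -0.021, "tz": 0, "twist": 0}, {"tx": 0.037, "ty": -0.021, "tz": 0, "twist": 0}, {"tx": 0.037, "ty": -0.021, "tz": 0, "twist": 0}, {"tx": 0, "ty": 0, "tz": 0, "twist": 0}, {"tx": 0, "ty": 0, "tz": 0, "twist": 0}]'

```text
clock: 19.9
position: [0.6076, -0.1151, 0.1205]
ee_rot: [-3.14, 0.091, 0.002]
force: [0.1, -1.0, -0.9]
width: 0.489
gripper_force: 15.0
```

```bash
python3 - <<'E'
from pl import *
c,s=cur();print(c,s["width"]*92,s["gripper_force"])
x,y=tb(0)
plan([(x,y,c[2],TY)])
E
```

```text
[ 0.60756275 -0.11513443  0.12053178  6.22522812] 44.985327050581866 14.99978443959197
[{"tx": -0.0021, "ty": -0.0012, "tz": 0.0, "twist": 0.0016}]
```

Request:
move_arm --motion '[{"tx": -0.002, "ty": -0.001, "tz": 0, "twist": 0}, {"tx": 0, "ty": 0, "tz": 0.02, "twist": 0}, {"tx": 0, "ty": 0, "tz": 0.02, "twist": 0}, {"tx": 0, "ty": 0, "tz": 0.02, "twist": 0}, {"tx": 0, "ty": 0, "tz": 0.02, "twist": 0}, {"tx": 0, "ty": 0, "tz": 0.01, "twist": 0}, {"tx": 0, "ty": 0, "tz": 0.006, "twist": 0}, {"tx": 0, "ty": 0, "tz": 0.004, "twist": 0}, {"tx": 0, "ty": 0, "tz": 0.002, "twist": 0}, {"tx": 0, "ty": 0, "tz": 0.001, "twist": 0}, {"tx": 0, "ty": 0, "tz": 0, "twist": 0}]'

```text
clock: 21.0
position: [0.6059, -0.115, 0.0186]
ee_rot: [3.14, -0.094, 0.001]
force: [0.7, 0.0, -0.8]
width: 0.493
gripper_force: 15.0
```

Request:
move_arm --motion '[{"tx": 0, "ty": 0, "tz": 0.001, "twist": 0}, {"tx": 0, "ty": 0, "tz": 0.001, "twist": 0}, {"tx": 0, "ty": 0, "tz": 0.001, "twist": 0}, {"tx": 0, "ty": 0, "tz": 0, "twist": 0}]'

```text
clock: 21.4
position: [0.6055, -0.1149, 0.0151]
ee_rot: [3.14, -0.094, -0.0]
force: [-0.3, 0.1, -1.5]
width: 0.491
gripper_force: 15.0
```

Request:
move_arm --motion '[{"tx": 0, "ty": 0, "tz": 0, "twist": 0}, {"tx": 0, "ty": 0, "tz": 0, "twist": 0}, {"tx": 0, "ty": 0, "tz": 0, "twist": 0}, {"tx": 0, "ty": 0, "tz": 0, "twist": 0}, {"tx": 0, "ty": 0, "tz": -0.01, "twist": 0}, {"tx": 0, "ty": 0, "tz": -0.02, "twist": 0}, {"tx": 0, "ty": 0, "tz": -0.04, "twist": 0}, {"tx": 0, "ty": 0, "tz": -0.04, "twist": 0}]' --gripper -0.3

```text
clock: 22.2
position: [0.6051, -0.1148, 0.1267]
ee_rot: [-3.14, 0.094, 0.002]
force: [-0.0, -0.1, -0.2]
width: 0.65
gripper_force: 0.0
```

```bash
python3 - <<'E'
from pl import *
c,s=cur();print(c,s["clock"])
q=(.37,.3078); A=1.2
plan([(.45,.05,.125,.6),(*q,.07,A),(*q,.008,A,.025)])
x,y=tb(90); print(x,y)
plan([(*q,.12,A),(.5,.1,.125,.5),(x,y,.12,TY)],start=(*q,.008,A))
E
```

```text
[ 0.60509438 -0.11480257  0.12669345  6.22356279] 22.2
[{"tx": -0.027, "ty": -0.026, "tz": 0.0003, "twist": -0.07}, {"tx": -0.024, "ty": -0.029, "tz": 0.0003, "twist": -0.07}, {"tx": -0.021, "ty": -0.031, "tz": 0.0003, "twist": -0.07}, {"tx": -0.018, "ty": -0.033, "tz": 0.0003, "twist": -0.07}, {"tx": -0.014, "ty": -0.035, "tz": 0.0003, "twist": -0.07}, {"tx": -0.0099, "ty": -0.036, "tz": 0.0003, "twist": -0.07}, {"tx": 0.011, "ty": -0.037, "tz": 0.0079, "twist": -0.055}, {"tx": 0.014, "ty": -0.036, "tz": 0.0079, "twist": -0.055}, {"tx": 0.017, "ty": -0.034, "tz": 0.0079, "twist": -0.055}, {"tx": 0.02, "ty": -0.033, "tz": 0.0079, "twist": -0.055}, {"tx": 0.023, "ty": -0.031, "tz": 0.0079, "twist": -0.055}, {"tx": 0.026, "ty": -0.029, "tz": 0.0079, "twist": -0.055}]
[{"tx": 0.028, "ty": -0.026, "tz": 0.0079, "twist": -0.055}, {"tx": 0.0, "ty": 0.0, "tz": 0.021, "twist": 0.0}, {"tx": 0.0, "ty": 0.0, "tz": 0.021, "twist": 0.0}, {"tx": 0.0, "ty": 0.0, "tz": 0.021, "twist": 0.0}]
0.6953353389842334 -0.11924167893098041
[{"tx": 0.0, "ty": 0.0, "tz": -0.037, "twist": 0.0}, {"tx": 0.0, "ty":
[... 153 characters left out ...]
 -0.02, "ty": 0.035, "tz": -0.0008, "twist": 0.074}, {"tx": -0.016, "ty": 0.038, "tz": -0.0008, "twist": 0.074}, {"tx": -0.012, "ty": 0.039, "tz": -0.0008, "twist": 0.074}, {"tx": -0.0071, "ty": 0.04, "tz": -0.0008, "twist": 0.074}, {"tx": -0.0024, "ty": 0.041, "tz": -0.0008, "twist": 0.074}, {"tx": 0.0095, "ty": 0.041, "tz": 0.0007, "twist": 0.051}, {"tx": 0.013, "ty": 0.04, "tz": 0.0007, "twist": 0.051}, {"tx": 0.016, "ty": 0.039, "tz": 0.0007, "twist": 0.051}]
[{"tx": 0.019, "ty": 0.037, "tz": 0.0007, "twist": 0.051}, {"tx": 0.022, "ty": 0.036, "tz": 0.0007, "twist": 0.051}, {"tx": 0.025, "ty": 0.034, "tz": 0.0007, "twist": 0.051}, {"tx": 0.027, "ty": 0.032, "tz": 0.0007, "twist": 0.051}]
```

Request:
move_arm --motion '[{"tx": -0.027, "ty": -0.026, "tz": 0, "twist": -0.07}, {"tx": -0.024, "ty": -0.029, "tz": 0, "twist": -0.07}, {"tx": -0.021, "ty": -0.031, "tz": 0, "twist": -0.07}, {"tx": -0.018, "ty": -0.033, "tz": 0, "twist": -0.07}, {"tx": -0.014, "ty": -0.035, "tz": 0, "twist": -0.07}, {"tx": -0.01, "ty": -0.036, "tz": 0, "twist": -0.07}, {"tx": 0.011, "ty": -0.037, "tz": 0.008, "twist": -0.055}, {"tx": 0.014, "ty": -0.036, "tz": 0.008, "twist": -0.055}, {"tx": 0.017, "ty": -0.034, "tz": 0.008, "twist": -0.055}, {"tx": 0.02, "ty": -0.033, "tz": 0.008, "twist": -0.055}, {"tx": 0.023, "ty": -0.031, "tz": 0.008, "twist": -0.055}, {"tx": 0.026, "ty": -0.029, "tz": 0.008, "twist": -0.055}]' --gripper -0.5

```text
clock: 23.4
position: [0.3805, 0.2708, 0.0778]
ee_rot: [2.66, 1.67, 0.002]
force: [0.5, -0.1, -0.2]
width: 0.749
gripper_force: 0.0
```

Request:
move_arm --motion '[{"tx": 0.028, "ty": -0.026, "tz": 0.008, "twist": -0.055}, {"tx": 0, "ty": 0, "tz": 0, "twist": 0}, {"tx": 0, "ty": 0, "tz": 0, "twist": 0}]'

```text
clock: 23.7
position: [0.3693, 0.3065, 0.0695]
ee_rot: [2.587, 1.782, 0.0]
force: [0.8, -0.1, -1.1]
width: 0.752
gripper_force: 0.0
```

```bash
python3 - <<'E'
from pl import *
c,s=cur();print(c,s["clock"])
q=(.37,.3078); A=c[3]
plan([(*q,c[2],A),(*q,.008,A,.022)])
E
```

```text
[0.36927503 0.30651526 0.06954436 1.20614494] 23.7
[{"tx": 0.0015, "ty": 0.0002, "tz": 0.0, "twist": 0.0}, {"tx": 0.0, "ty": 0.0, "tz": 0.021, "twist": 0.0}, {"tx": 0.0, "ty": 0.0, "tz": 0.021, "twist": 0.0}, {"tx": 0.0, "ty": 0.0, "tz": 0.021, "twist": 0.0}]
```

Request:
move_arm --motion '[{"tx": 0.001, "ty": 0, "tz": 0.02, "twist": 0}, {"tx": 0, "ty": 0, "tz": 0.02, "twist": 0}, {"tx": 0, "ty": 0, "tz": 0.018, "twist": 0}, {"tx": 0, "ty": 0, "tz": 0.004, "twist": 0}, {"tx": 0, "ty": 0, "tz": 0, "twist": 0}]'

```text
clock: 24.2
position: [0.3703, 0.3056, 0.0073]
ee_rot: [2.589, 1.777, -0.001]
force: [-1.3, 0.3, -0.7]
width: 0.748
gripper_force: 0.0
```

Request:
move_arm --motion '[{"tx": 0, "ty": 0, "tz": 0, "twist": 0}, {"tx": 0, "ty": 0, "tz": 0, "twist": 0}, {"tx": 0, "ty": 0, "tz": 0, "twist": 0}, {"tx": 0, "ty": 0, "tz": 0, "twist": 0}, {"tx": 0, "ty": 0, "tz": 0, "twist": 0}, {"tx": 0, "ty": 0, "tz": 0, "twist": 0}]' --gripper 1

```text
clock: 24.8
position: [0.3701, 0.3071, 0.0078]
ee_rot: [2.588, 1.78, 0.001]
force: [-1.4, -1.2, 6.6]
width: 0.489
gripper_force: 15.0
```

Request:
move_arm --motion '[{"tx": 0, "ty": 0, "tz": -0.038, "twist": 0}, {"tx": 0, "ty": 0, "tz": -0.038, "twist": 0}, {"tx": 0, "ty": 0, "tz": -0.038, "twist": 0}, {"tx": -0.024, "ty": 0.033, "tz": 0, "twist": 0.074}, {"tx": -0.02, "ty": 0.035, "tz": 0, "twist": 0.074}, {"tx": -0.016, "ty": 0.038, "tz": 0, "twist": 0.074}, {"tx": -0.012, "ty": 0.039, "tz": 0, "twist": 0.074}, {"tx": -0.007, "ty": 0.04, "tz": 0, "twist": 0.074}, {"tx": -0.002, "ty": 0.041, "tz": 0, "twist": 0.074}, {"tx": 0.01, "ty": 0.041, "tz": 0, "twist": 0.051}, {"tx": 0.013, "ty": 0.04, "tz": 0, "twist": 0.051}, {"tx": 0.016, "ty": 0.039, "tz": 0, "twist": 0.051}]'

```text
clock: 26.0
position: [0.5881, 0.0061, 0.1213]
ee_rot: [3.114, 0.413, -0.0]
force: [1.5, 0.4, -1.3]
width: 0.486
gripper_force: 15.0
```

Request:
move_arm --motion '[{"tx": 0.019, "ty": 0.037, "tz": 0, "twist": 0.051}, {"tx": 0.022, "ty": 0.036, "tz": 0, "twist": 0.051}, {"tx": 0.025, "ty": 0.034, "tz": 0, "twist": 0.051}, {"tx": 0.027, "ty": 0.032, "tz": 0, "twist": 0.051}, {"tx": 0, "ty": 0, "tz": 0, "twist": 0}, {"tx": 0, "ty": 0, "tz": 0, "twist": 0}]'

```text
clock: 26.6
position: [0.6998, -0.1179, 0.1203]
ee_rot: [3.14, -0.086, -0.002]
force: [0.2, 0.8, -0.5]
width: 0.49
gripper_force: 15.0
```

```bash
python3 - <<'E'
from pl import *
c,s=cur();print(c,s["width"]*92,s["gripper_force"])
x,y=tb(90)
plan([(x,y,c[2],TY)])
E
```

```text
[ 0.69980995 -0.11789439  0.12031252 -0.05479781] 45.07319240491468 15.000142646022141
[{"tx": -0.0044, "ty": 0.0016, "tz": 0.0, "twist": 0.0036}]
```

Request:
move_arm --motion '[{"tx": -0.0045, "ty": 0.0015, "tz": 0, "twist": 0.004}, {"tx": 0, "ty": 0, "tz": 0.02, "twist": 0}, {"tx": 0, "ty": 0, "tz": 0.02, "twist": 0}, {"tx": 0, "ty": 0, "tz": 0.02, "twist": 0}, {"tx": 0, "ty": 0, "tz": 0.02, "twist": 0}, {"tx": 0, "ty": 0, "tz": 0.01, "twist": 0}, {"tx": 0, "ty": 0, "tz": 0.006, "twist": 0}, {"tx": 0, "ty": 0, "tz": 0.004, "twist": 0}, {"tx": 0, "ty": 0, "tz": 0.002, "twist": 0}, {"tx": 0, "ty": 0, "tz": 0.001, "twist": 0}, {"tx": 0, "ty": 0, "tz": 0, "twist": 0}]'

```text
clock: 27.7
position: [0.6958, -0.1181, 0.0187]
ee_rot: [3.14, -0.094, 0.001]
force: [0.6, -0.1, -0.9]
width: 0.486
gripper_force: 15.0
```

Request:
move_arm --motion '[{"tx": 0, "ty": 0, "tz": 0.001, "twist": 0}, {"tx": 0, "ty": 0, "tz": 0.001, "twist": 0}, {"tx": 0, "ty": 0, "tz": 0.001, "twist": 0}, {"tx": 0, "ty": 0, "tz": 0, "twist": 0}]'

```text
clock: 28.1
position: [0.6953, -0.1181, 0.015]
ee_rot: [3.14, -0.094, -0.0]
force: [-0.4, 0.6, -0.3]
width: 0.487
gripper_force: 15.0
```

Request:
move_arm --motion '[{"tx": 0, "ty": 0, "tz": 0, "twist": 0}, {"tx": 0, "ty": 0, "tz": 0, "twist": 0}, {"tx": 0, "ty": 0, "tz": 0, "twist": 0}, {"tx": 0, "ty": 0, "tz": 0, "twist": 0}, {"tx": 0, "ty": 0, "tz": -0.01, "twist": 0}, {"tx": 0, "ty": 0, "tz": -0.02, "twist": 0}, {"tx": 0, "ty": 0, "tz": -0.04, "twist": 0}, {"tx": 0, "ty": 0, "tz": -0.04, "twist": 0}]' --gripper -0.3

```text
clock: 28.9
position: [0.695, -0.1181, 0.1266]
ee_rot: [-3.14, 0.094, 0.002]
force: [0.6, -0.2, -0.2]
width: 0.649
gripper_force: 0.0
```

```bash
python3 - <<'E'
from chk import *
c,s=cur();print(c,s["clock"])
q=(.5957,-.3065); A=.274
plan([(*q,.11,A),(*q,.05,A),(*q,.017,A,.018)])
chocks()
for n in("top","scene"):
    for d in regs(n,"stone1",.3):
        p=R2(-TY)@(ray(n,np.array(d["point"])*[560,420],.03)[:2]-T)*1000; print("stone",n,p.round(0))
E
```

```text
[ 0.69499555 -0.11805239  0.1266233   6.22352871] 28.9
[{"tx": -0.018, "ty": 0.039, "tz": 0.0033, "twist": -0.042}, {"tx": -0.02, "ty": 0.038, "tz": 0.0033, "twist": -0.042}, {"tx": -0.023, "ty": 0.036, "tz": 0.0033, "twist": -0.042}, {"tx": -0.025, "ty": 0.035, "tz": 0.0033, "twist": -0.042}, {"tx": -0.027, "ty": 0.033, "tz": 0.0033, "twist": -0.042}, {"tx": 0.0, "ty": 0.0, "tz": 0.03, "twist": 0.0}, {"tx": 0.0, "ty": 0.0, "tz": 0.03, "twist": 0.0}, {"tx": 0.0, "ty": 0.0, "tz": 0.016, "twist": 0.0}, {"tx": 0.0, "ty": 0.0, "tz": 0.016, "twist": 0.0}]
L ['top'] board mm: [-58.3  79. ] yaw -0.004 0.159
L ['top'] board mm: [-58.3  79. ] yaw -0.004 0.159
R ['top', 'scene'] board mm: [-58.2 -81.5] yaw -0.003 0.189
R ['top'] board mm: [-58.1 -82.2] yaw 0.028 0.243
R ['scene'] board mm: [-57.8 -81.3] yaw -0.013 0.131
stone scene [-92.   9.]
stone scene [86. -9.]
```

Request:
move_arm --motion '[{"tx": -0.018, "ty": 0.039, "tz": 0.003, "twist": -0.042}, {"tx": -0.02, "ty": 0.038, "tz": 0.003, "twist": -0.042}, {"tx": -0.023, "ty": 0.036, "tz": 0.003, "twist": -0.042}, {"tx": -0.025, "ty": 0.035, "tz": 0.003, "twist": -0.042}, {"tx": -0.027, "ty": 0.033, "tz": 0.003, "twist": -0.042}, {"tx": 0, "ty": 0, "tz": 0.03, "twist": 0}, {"tx": 0, "ty": 0, "tz": 0, "twist": 0}, {"tx": 0, "ty": 0, "tz": 0, "twist": 0}]' --gripper -0.5

```text
clock: 30.0
position: [0.595, -0.3058, 0.0791]
ee_rot: [-3.11, -0.424, 0.003]
force: [0.8, 0.4, 1.1]
width: 0.75
gripper_force: 0.0
```

```bash
python3 - <<'E'
from pl import *
c,s=cur();print(c,s["clock"])
q=(.5957,-.3065); A=.274
plan([(*q,c[2],A),(*q,.017,A,.018)])
x,y=bd(7.5,79)
plan([(*q,.13,A),(.50,-.05,.14,1.),(x,y,.12,BY+np.pi/2)],start=(*q,.017,A))
E
```

```text
[ 0.59495466 -0.3057895   0.07909651 -6.0119184 ] 30.0
[{"tx": 0.0005, "ty": 0.0009, "tz": 0.0, "twist": -0.0017}, {"tx": 0.0, "ty": 0.0, "tz": 0.016, "twist": 0.0}, {"tx": 0.0, "ty": 0.0, "tz": 0.016, "twist": 0.0}, {"tx": 0.0, "ty": 0.0, "tz": 0.016, "twist": 0.0}, {"tx": 0.0, "ty": 0.0, "tz": 0.016, "twist": 0.0}]
[{"tx": 0.0, "ty": 0.0, "tz": -0.038, "twist": 0.0}, {"tx": 0.0, "ty": 0.0, "tz": -0.038, "twist": 0.0}, {"tx": 0.0, "ty": 0.0, "tz": -0.038, "twist": 0.0}, {"tx": -0.0032, "ty": -0.039, "tz": -0.0014, "twist": -0.066}, {"tx": 0.0008, "ty": -0.039, "tz": -0.0014, "twist": -0.066}, {"tx": 0.0048, "ty": -0.039, "tz": -0.0014, "twist": -0.066}, {"tx": 0.0088, "ty": -0.038, "tz": -0.0014, "twist": -0.066}, {"tx": 0.013, "ty": -0.037, "tz": -0.0014, "twist": -0.066}, {"tx": 0.016, "ty": -0.035, "tz": -0.0014, "twist": -0.066}, {"tx": 0.02, "ty": -0.034, "tz": -0.0014, "twist": -0.066}, {"tx": 0.04, "ty": -0.008, "tz": 0.0025, "twist": -0.053}, {"tx": 0.04, "ty": -0.0046, "tz": 0.0025, "twist": -0.053}]
[{"tx": 0.04, "ty": -0.0012, "tz": 0.0025, "twist": -0.053}, {"tx": 0.04, "ty": 0.0022, "tz": 0.0025, "twist": -0.053}, {"tx": 0.04, "ty": 0.0055, "tz": 0.0025, "twist": -0.053}, {"tx": 0.04, "ty": 0.0089, "tz": 0.0025, "twist": -0.053}, {"tx": 0.039, "ty": 0.012, "tz": 0.0025, "twist": -0.053}, {"tx": 0.038, "ty": 0.015, "tz": 0.0025, "twist": -0.053}]
```

Request:
move_arm --motion '[{"tx": 0, "ty": 0.001, "tz": 0.016, "twist": 0}, {"tx": 0, "ty": 0, "tz": 0.016, "twist": 0}, {"tx": 0, "ty": 0, "tz": 0.016, "twist": 0}, {"tx": 0, "ty": 0, "tz": 0.014, "twist": 0}, {"tx": 0, "ty": 0, "tz": 0, "twist": 0}]'

```text
clock: 30.5
position: [0.594, -0.3076, 0.0153]
ee_rot: [-3.111, -0.423, 0.006]
force: [0.9, -0.5, -0.2]
width: 0.75
gripper_force: 0.0
```

Request:
move_arm --motion '[{"tx": 0, "ty": 0, "tz": 0, "twist": 0}, {"tx": 0, "ty": 0, "tz": 0, "twist": 0}, {"tx": 0, "ty": 0, "tz": 0, "twist": 0}, {"tx": 0, "ty": 0, "tz": 0, "twist": 0}, {"tx": 0, "ty": 0, "tz": 0, "twist": 0}, {"tx": 0, "ty": 0, "tz": 0, "twist": 0}, {"tx": 0, "ty": 0, "tz": 0, "twist": 0}]' --gripper 1

```text
clock: 31.2
position: [0.5956, -0.3064, 0.0188]
ee_rot: [-3.11, -0.425, 0.0]
force: [-3.1, 5.5, 6.0]
width: 0.433
gripper_force: 15.0
```

Request:
move_arm --motion '[{"tx": 0, "ty": 0, "tz": -0.038, "twist": 0}, {"tx": 0, "ty": 0, "tz": -0.038, "twist": 0}, {"tx": 0, "ty": 0, "tz": -0.038, "twist": 0}, {"tx": -0.003, "ty": -0.039, "tz": -0.001, "twist": -0.066}, {"tx": 0.001, "ty": -0.039, "tz": -0.001, "twist": -0.066}, {"tx": 0.005, "ty": -0.039, "tz": -0.001, "twist": -0.066}, {"tx": 0.009, "ty": -0.038, "tz": -0.001, "twist": -0.066}, {"tx": 0.013, "ty": -0.037, "tz": -0.001, "twist": -0.066}, {"tx": 0.016, "ty": -0.035, "tz": -0.001, "twist": -0.066}, {"tx": 0.02, "ty": -0.034, "tz": -0.001, "twist": -0.066}, {"tx": 0.04, "ty": -0.008, "tz": 0.002, "twist": -0.053}, {"tx": 0.04, "ty": -0.005, "tz": 0.002, "twist": -0.053}]'

```text
clock: 32.4
position: [0.5308, 0.0249, 0.1359]
ee_rot: [2.622, 1.728, 0.001]
force: [0.9, -0.7, -1.6]
width: 0.43
gripper_force: 15.0
```

Request:
move_arm --motion '[{"tx": 0.04, "ty": -0.001, "tz": 0.002, "twist": -0.053}, {"tx": 0.04, "ty": 0.002, "tz": 0.002, "twist": -0.053}, {"tx": 0.04, "ty": 0.006, "tz": 0.002, "twist": -0.053}, {"tx": 0.04, "ty": 0.009, "tz": 0.002, "twist": -0.053}, {"tx": 0.039, "ty": 0.012, "tz": 0.002, "twist": -0.053}, {"tx": 0.038, "ty": 0.015, "tz": 0.002, "twist": -0.053}, {"tx": 0, "ty": 0, "tz": 0, "twist": 0}, {"tx": 0, "ty": 0, "tz": 0, "twist": 0}]'

```text
clock: 33.2
position: [0.6205, 0.2509, 0.1229]
ee_rot: [-2.116, -2.321, 0.0]
force: [-0.2, -0.6, -1.7]
width: 0.431
gripper_force: 15.0
```

```bash
python3 - <<'E'
from chk import *
c,s=cur();print(c,s["width"]*92,s["gripper_force"])
x,y=bd(7.5,79)
plan([(x,y,c[2],BY+np.pi/2),(x,y,.06,BY+np.pi/2),(x,y,.036,BY+np.pi/2,.009)])
m={}
for n in("top","scene"):
    im=arm.get_image(n); cv2.imwrite(f"pics/{n}_t.png",im[:,:,::-1])
    for d in arm.regions_of(n,"tube1"):
        p=ray(n,np.array(d["point"])*[560,420],c[2]+.01)[:2]
        if np.hypot(*(p-c[:2]))<.06: m[n]=d["region"]; print(n,p,d["region"].sum())
    if n in m: print(fit("tube",{n:m[n]},[*c[:2],BY+np.pi/2],c[2]+.01))
E
```

```text
[ 0.62045913  0.25092399  0.12288918 -4.61990968] 39.65083359652799 14.992643594741821
[{"tx": 0.0011, "ty": -0.0023, "tz": 0.0, "twist": -0.004}, {"tx": 0.0, "ty": 0.0, "tz": 0.031, "twist": 0.0}, {"tx": 0.0, "ty": 0.0, "tz": 0.031, "twist": 0.0}, {"tx": 0.0, "ty": 0.0, "tz": 0.008, "twist": 0.0}, {"tx": 0.0, "ty": 0.0, "tz": 0.008, "twist": 0.0}, {"tx": 0.0, "ty": 0.0, "tz": 0.008, "twist": 0.0}]
scene [0.63173633 0.20243719] 217
(array([0.6245, 0.2466, 1.6594]), np.float64(0.685))
```

Request:
move_arm --motion '[{"tx": 0.001, "ty": -0.002, "tz": 0, "twist": -0.004}, {"tx": 0, "ty": 0, "tz": 0.03, "twist": 0}, {"tx": 0, "ty": 0, "tz": 0.03, "twist": 0}, {"tx": 0, "ty": 0, "tz": 0.012, "twist": 0}, {"tx": 0, "ty": 0, "tz": 0.008, "twist": 0}, {"tx": 0, "ty": 0, "tz": 0.005, "twist": 0}, {"tx": 0, "ty": 0, "tz": 0, "twist": 0}, {"tx": 0, "ty": 0, "tz": 0, "twist": 0}]'

```text
clock: 34.2
position: [0.6193, 0.2511, 0.0392]
ee_rot: [2.11, 2.327, 0.002]
force: [0.8, 0.6, -2.0]
width: 0.432
gripper_force: 15.0
```

```bash
python3 - <<'E'
from pl import *
c,s=cur();print(c,s["force"]);x,y=bd(7.5,79)
plan([(x,y,.036,BY+np.pi/2)]);print(R2(-BY)@(c[:2]-B)*1000)
E
```

```text
[0.61926637 0.25107512 0.03924955 1.66818509] [ 0.75598287  0.56149232 -1.96226156]
[{"tx": 0.0009, "ty": -0.0011, "tz": 0.0032, "twist": -0.0009}]
[ 8.61274175 78.10646876]
```

Request:
move_arm --motion '[{"tx": 0.001, "ty": -0.001, "tz": 0.001, "twist": 0}, {"tx": 0, "ty": 0, "tz": 0.001, "twist": 0}, {"tx": 0, "ty": 0, "tz": 0.001, "twist": 0}, {"tx": 0, "ty": 0, "tz": 0.001, "twist": 0}, {"tx": 0, "ty": 0, "tz": 0, "twist": 0}]'

```text
clock: 34.7
position: [0.6177, 0.2517, 0.0355]
ee_rot: [2.11, 2.326, 0.001]
force: [-3.7, -2.1, 10.5]
width: 0.433
gripper_force: 15.0
```

Request:
move_arm --motion '[{"tx": 0, "ty": 0, "tz": -0.0007, "twist": 0}, {"tx": 0, "ty": 0, "tz": 0, "twist": 0}]'

```text
clock: 34.9
position: [0.6177, 0.2517, 0.0355]
ee_rot: [2.11, 2.327, 0.001]
force: [-2.5, -0.9, 6.2]
width: 0.432
gripper_force: 15.0
```

Request:
move_arm --motion '[{"tx": 0, "ty": 0, "tz": 0, "twist": 0}, {"tx": 0, "ty": 0, "tz": 0, "twist": 0}, {"tx": 0, "ty": 0, "tz": 0, "twist": 0}, {"tx": 0, "ty": 0, "tz": 0, "twist": 0}, {"tx": 0, "ty": 0, "tz": -0.005, "twist": 0}, {"tx": 0, "ty": 0, "tz": -0.015, "twist": 0}, {"tx": 0, "ty": 0, "tz": -0.03, "twist": 0}, {"tx": 0, "ty": 0, "tz": -0.04, "twist": 0}]' --gripper -0.2

```text
clock: 35.7
position: [0.6167, 0.2511, 0.1255]
ee_rot: [-2.11, -2.326, 0.004]
force: [1.0, 1.0, -0.6]
width: 0.596
gripper_force: 0.0
```

```bash
python3 - <<'E'
from chk import *
c,s=cur();print(c,s["clock"])
q=(.4287,-.3440); A=-.30
plan([(.50,-.05,.13,.9),(*q,.10,A)])
E
```

```text
[ 0.6167249   0.2510581   0.12547486 -4.61476093] 35.7
[{"tx": -0.036, "ty": -0.018, "tz": -0.0006, "twist": 0.061}, {"tx": -0.038, "ty": -0.015, "tz": -0.0006, "twist": 0.061}, {"tx": -0.039, "ty": -0.011, "tz": -0.0006, "twist": 0.061}, {"tx": -0.04, "ty": -0.0072, "tz": -0.0006, "twist": 0.061}, {"tx": -0.04, "ty": -0.0034, "tz": -0.0006, "twist": 0.061}, {"tx": -0.04, "ty": 0.0005, "tz": -0.0006, "twist": 0.061}, {"tx": -0.04, "ty": 0.0044, "tz": -0.0006, "twist": 0.061}, {"tx": -0.04, "ty": 0.0082, "tz": -0.0006, "twist": 0.061}, {"tx": -0.031, "ty": 0.014, "tz": 0.0033, "twist": 0.085}, {"tx": -0.028, "ty": 0.018, "tz": 0.0033, "twist": 0.085}, {"tx": -0.026, "ty": 0.022, "tz": 0.0033, "twist": 0.085}, {"tx": -0.023, "ty": 0.025, "tz": 0.0033, "twist": 0.085}]
[{"tx": -0.019, "ty": 0.028, "tz": 0.0033, "twist": 0.085}, {"tx": -0.015, "ty": 0.03, "tz": 0.0033, "twist": 0.085}, {"tx": -0.011, "ty": 0.032, "tz": 0.0033, "twist": 0.085}, {"tx": -0.0068, "ty": 0.033, "tz": 0.0033, "twist": 0.085}, {"tx": -0.0024, "ty": 0.034, "tz": 0.0033, "twist": 0.085}]
```

Request:
move_arm --motion '[{"tx": -0.036, "ty": -0.018, "tz": 0, "twist": 0.061}, {"tx": -0.038, "ty": -0.015, "tz": 0, "twist": 0.061}, {"tx": -0.039, "ty": -0.011, "tz": 0, "twist": 0.061}, {"tx": -0.04, "ty": -0.007, "tz": 0, "twist": 0.061}, {"tx": -0.04, "ty": -0.003, "tz": 0, "twist": 0.061}, {"tx": -0.04, "ty": 0, "tz": 0, "twist": 0.061}, {"tx": -0.04, "ty": 0.004, "tz": 0, "twist": 0.061}, {"tx": -0.04, "ty": 0.008, "tz": 0, "twist": 0.061}, {"tx": -0.031, "ty": 0.014, "tz": 0.003, "twist": 0.085}, {"tx": -0.028, "ty": 0.018, "tz": 0.003, "twist": 0.085}, {"tx": -0.026, "ty": 0.022, "tz": 0.003, "twist": 0.085}, {"tx": -0.023, "ty": 0.025, "tz": 0.003, "twist": 0.085}]' --gripper -0.5

```text
clock: 36.9
position: [0.4686, -0.1824, 0.1143]
ee_rot: [3.089, 0.566, 0.003]
force: [-0.3, 0.2, -0.5]
width: 0.754
gripper_force: 0.0
```

Request:
move_arm --motion '[{"tx": -0.019, "ty": 0.028, "tz": 0.003, "twist": 0.085}, {"tx": -0.015, "ty": 0.03, "tz": 0.003, "twist": 0.085}, {"tx": -0.011, "ty": 0.032, "tz": 0.003, "twist": 0.085}, {"tx": -0.007, "ty": 0.033, "tz": 0.003, "twist": 0.085}, {"tx": -0.002, "ty": 0.034, "tz": 0.003, "twist": 0.085}, {"tx": 0, "ty": 0, "tz": 0, "twist": 0}, {"tx": 0, "ty": 0, "tz": 0, "twist": 0}]'

```text
clock: 37.6
position: [0.4299, -0.3462, 0.0988]
ee_rot: [3.106, -0.47, 0.002]
force: [1.2, 0.6, -0.6]
width: 0.75
gripper_force: 0.0
```

```bash
cat >> chk.py <<'E'
def boardtubes(cams=("top","scene")):
    for n in cams:
        arm.get_image(n)
        for d in regs(n,"tube1",.25):
            p=R2(-BY)@(ray(n,np.array(d["point"])*[560,420],.043)[:2]-B)*1000
            if abs(p[0])<130 and abs(p[1])<170 and d["region"].sum()<1500:
                P,f=fit("tube",{n:d["region"]},[*bd(*p),BY+np.pi/2],.0431)
                print("tube",n,(R2(-BY)@(P[:2]-B)*1000).round(1),"yaw",round(P[2]-BY-np.pi/2,3),f)
E
python3 - <<'E'
from chk import *
c,s=cur();print(c,s["clock"])
q=(.4287,-.3440); A=-.30
plan([(*q,c[2],A),(*q,.017,A,.02)])
x,y=bd(7.5,-81)
plan([(*q,.13,A),(.50,-.1,.135,1.),(x,y,.12,BY+np.pi/2)],start=(*q,.017,A))
boardtubes(); chocks()
E
```

```text
[ 0.42991192 -0.34618606  0.09878284 -0.30028639] 37.6
[{"tx": -0.0018, "ty": -0.0017, "tz": 0.0, "twist": -0.0002}, {"tx": 0.0, "ty": 0.0, "tz": 0.016, "twist": 0.0}, {"tx": 0.0, "ty": 0.0, "tz": 0.016, "twist": 0.0}, {"tx": 0.0, "ty": 0.0, "tz": 0.016, "twist": 0.0}, {"tx": 0.0, "ty": 0.0, "tz": 0.016, "twist": 0.0}, {"tx": 0.0, "ty": 0.0, "tz": 0.016, "twist": 0.0}]
[{"tx": 0.0, "ty": 0.0, "tz": -0.038, "twist": 0.0}, {"tx": 0.0, "ty": 0.0, "tz": -0.038, "twist": 0.0}, {"tx": 0.0, "ty": 0.0, "tz": -0.038, "twist": 0.0}, {"tx": -0.0004, "ty": -0.028, "tz": -0.0006, "twist": -0.092}, {"tx": 0.0036, "ty": -0.028, "tz": -0.0006, "twist": -0.092}, {"tx": 0.0076, "ty": -0.027, "tz": -0.0006, "twist": -0.092}, {"tx": 0.011, "ty": -0.026, "tz": -0.0006, "twist": -0.092}, {"tx": 0.015, "ty": -0.024, "tz": -0.0006, "twist": -0.092}, {"tx": 0.018, "ty": -0.021, "tz": -0.0006, "twist": -0.092}, {"tx": 0.021, "ty": -0.019, "tz": -0.0006, "twist": -0.092}, {"tx": 0.024, "ty": -0.015, "tz": -0.0006, "twist": -0.092}, {"tx": 0.026, "ty": -0.012, "tz": -0.0006, "twist": -0.092}]
[{"tx": 0.039, "ty": 0.0014, "tz": 0.0025, "twist": -0.071}, {"tx": 0.039, "ty": 0.0058, "tz": 0.0025, "twist": -0.071}, {"tx": 0.038, "ty": 0.01, "tz": 0.0025, "twist": -0.071}, {"tx": 0.036, "ty": 0.014, "tz": 0.0025, "twist": -0.071}, {"tx": 0.035, "ty": 0.018, "tz": 0.0025, "twist": -0.071}, {"tx": 0.032, "ty": 0.022, "tz": 0.0025, "twist": -0.071}]
tube top [ 5.9 78. ] yaw 0.013 0.053
tube scene [ 6.6 77.5] yaw -0.007 0.052
R ['top', 'scene'] board mm: [-58.4 -80.7] yaw -0.014 0.102
R ['top'] board mm: [-58.9 -80.4] yaw -0.021 0.077
R ['scene'] board mm: [-57.5 -81.8] yaw -0.002 0.116
L ['top'] board mm: [-59.   79.9] yaw -0.035 0.143
L ['top'] board mm: [-59.   79.9] yaw -0.035 0.143
```

Request:
move_arm --motion '[{"tx": -0.002, "ty": -0.002, "tz": 0.016, "twist": 0}, {"tx": 0, "ty": 0, "tz": 0.016, "twist": 0}, {"tx": 0, "ty": 0, "tz": 0.016, "twist": 0}, {"tx": 0, "ty": 0, "tz": 0.016, "twist": 0}, {"tx": 0, "ty": 0, "tz": 0.016, "twist": 0}, {"tx": 0, "ty": 0, "tz": 0, "twist": 0}]'

```text
clock: 38.6
position: [0.4273, -0.3422, 0.0162]
ee_rot: [-3.105, 0.468, 0.005]
force: [-0.5, 0.3, 0.0]
width: 0.755
gripper_force: 0.0
```

Request:
move_arm --motion '[{"tx": 0, "ty": 0, "tz": 0, "twist": 0}, {"tx": 0, "ty": 0, "tz": 0, "twist": 0}, {"tx": 0, "ty": 0, "tz": 0, "twist": 0}, {"tx": 0, "ty": 0, "tz": 0, "twist": 0}, {"tx": 0, "ty": 0, "tz": 0, "twist": 0}, {"tx": 0, "ty": 0, "tz": 0, "twist": 0}, {"tx": 0, "ty": 0, "tz": 0, "twist": 0}]' --gripper 1

```text
clock: 39.3
position: [0.4286, -0.3439, 0.0185]
ee_rot: [3.105, -0.47, 0.001]
force: [-0.7, -1.7, 6.6]
width: 0.431
gripper_force: 15.0
```

Request:
move_arm --motion '[{"tx": 0, "ty": 0, "tz": -0.038, "twist": 0}, {"tx": 0, "ty": 0, "tz": -0.038, "twist": 0}, {"tx": 0, "ty": 0, "tz": -0.038, "twist": 0}, {"tx": 0, "ty": -0.028, "tz": -0.001, "twist": -0.092}, {"tx": 0.004, "ty": -0.028, "tz": -0.001, "twist": -0.092}, {"tx": 0.008, "ty": -0.027, "tz": -0.001, "twist": -0.092}, {"tx": 0.011, "ty": -0.026, "tz": -0.001, "twist": -0.092}, {"tx": 0.015, "ty": -0.024, "tz": 0, "twist": -0.092}, {"tx": 0.018, "ty": -0.021, "tz": 0, "twist": -0.092}, {"tx": 0.021, "ty": -0.019, "tz": 0, "twist": -0.092}, {"tx": 0.024, "ty": -0.015, "tz": 0, "twist": -0.092}, {"tx": 0.026, "ty": -0.012, "tz": 0, "twist": -0.092}]'

```text
clock: 40.5
position: [0.5, -0.0985, 0.1357]
ee_rot: [-2.752, -1.515, 0.001]
force: [0.6, -0.5, -0.3]
width: 0.433
gripper_force: 15.0
```

Request:
move_arm --motion '[{"tx": 0.039, "ty": 0.001, "tz": 0.002, "twist": -0.071}, {"tx": 0.039, "ty": 0.006, "tz": 0.002, "twist": -0.071}, {"tx": 0.038, "ty": 0.01, "tz": 0.002, "twist": -0.071}, {"tx": 0.036, "ty": 0.014, "tz": 0.002, "twist": -0.071}, {"tx": 0.035, "ty": 0.018, "tz": 0.002, "twist": -0.071}, {"tx": 0.032, "ty": 0.022, "tz": 0.002, "twist": -0.071}, {"tx": 0, "ty": 0, "tz": 0, "twist": 0}, {"tx": 0, "ty": 0, "tz": 0, "twist": 0}]'

```text
clock: 41.3
position: [0.6331, 0.0941, 0.1231]
ee_rot: [-2.107, -2.329, 0.001]
force: [-0.4, -0.6, -1.5]
width: 0.428
gripper_force: 15.0
```

```bash
python3 - <<'E'
from chk import *
c,s=cur();print(c,s["width"]*92,s["gripper_force"])
x,y=bd(7.5,-81)
plan([(x,y,c[2],BY+np.pi/2)])
chocks(); boardtubes()
E
```

```text
[ 0.63307844  0.09409883  0.12306699 -4.61244799] 39.335103062104984 14.999100118875504
[{"tx": -0.0015, "ty": 0.0006, "tz": 0.0, "twist": 0.0007}]
other scene [ -36. -285.] 0.51
L ['top', 'scene'] board mm: [-59.3  79.2] yaw -0.008 0.596
L ['top'] board mm: [-59.4  78.9] yaw 0.008 0.192
L ['scene'] board mm: [-72.7 106. ] yaw -0.004 0.939
tube top [ 6.2 79.2] yaw 0.016 0.046
tube scene [ 6.2 77.1] yaw 0.013 0.095
tube scene [ -48.2 -132.5] yaw -0.1 0.806
```

Request:
move_arm --motion '[{"tx": -0.0015, "ty": 0, "tz": 0, "twist": 0}, {"tx": 0, "ty": 0, "tz": 0.03, "twist": 0}, {"tx": 0, "ty": 0, "tz": 0.03, "twist": 0}, {"tx": 0, "ty": 0, "tz": 0.012, "twist": 0}, {"tx": 0, "ty": 0, "tz": 0.008, "twist": 0}, {"tx": 0, "ty": 0, "tz": 0.005, "twist": 0}, {"tx": 0, "ty": 0, "tz": 0.001, "twist": 0}, {"tx": 0, "ty": 0, "tz": 0.001, "twist": 0}, {"tx": 0, "ty": 0, "tz": 0, "twist": 0}, {"tx": 0, "ty": 0, "tz": 0, "twist": 0}]'

```text
clock: 42.7
position: [0.6342, 0.0917, 0.0376]
ee_rot: [2.109, 2.328, 0.001]
force: [0.0, -0.2, -1.0]
width: 0.429
gripper_force: 15.0
```

```bash
python3 - <<'E'
from pl import *
c,s=cur();print(c,s["force"]);x,y=bd(7.5,-81)
plan([(x,y,.036,BY+np.pi/2)]);print(R2(-BY)@(c[:2]-B)*1000)
E
```

```text
[0.63417406 0.09172073 0.03756305 1.66966237] [ 0.02978724 -0.18461726 -0.9989142 ]
[{"tx": 0.0009, "ty": -0.0002, "tz": 0.0016, "twist": 0.0}]
[  7.72911834 -81.94127566]
```

Request:
move_arm --motion '[{"tx": 0.001, "ty": 0, "tz": 0.001, "twist": 0}, {"tx": 0, "ty": 0, "tz": 0.001, "twist": 0}, {"tx": 0, "ty": 0, "tz": 0, "twist": 0}]'

```text
clock: 43.0
position: [0.6338, 0.0929, 0.0352]
ee_rot: [2.109, 2.329, 0.001]
force: [-0.9, -0.1, 1.5]
width: 0.43
gripper_force: 15.0
```

Request:
move_arm --motion '[{"tx": 0, "ty": 0, "tz": 0, "twist": 0}, {"tx": 0, "ty": 0, "tz": 0, "twist": 0}, {"tx": 0, "ty": 0, "tz": 0, "twist": 0}, {"tx": 0, "ty": 0, "tz": 0, "twist": 0}, {"tx": 0, "ty": 0, "tz": -0.005, "twist": 0}, {"tx": 0, "ty": 0, "tz": -0.015, "twist": 0}, {"tx": 0, "ty": 0, "tz": -0.03, "twist": 0}, {"tx": 0, "ty": 0, "tz": -0.04, "twist": 0}]' --gripper -0.2

```text
clock: 43.8
position: [0.6327, 0.0925, 0.1256]
ee_rot: [-2.107, -2.328, 0.003]
force: [0.2, 0.3, -0.1]
width: 0.601
gripper_force: 0.0
```

```bash
python3 - <<'E'
from chk import *
c,s=cur();print(c,s["clock"])
plan([(.40,-.15,.15,.9),(.32,-.30,.2,.3)])
E
```

```text
[ 0.63269202  0.09245092  0.12558248 -4.61317053] 43.8
[{"tx": -0.027, "ty": -0.032, "tz": -0.0031, "twist": 0.061}, {"tx": -0.03, "ty": -0.029, "tz": -0.0031, "twist": 0.061}, {"tx": -0.033, "ty": -0.026, "tz": -0.0031, "twist": 0.061}, {"tx": -0.035, "ty": -0.023, "tz": -0.0031, "twist": 0.061}, {"tx": -0.037, "ty": -0.019, "tz": -0.0031, "twist": 0.061}, {"tx": -0.039, "ty": -0.016, "tz": -0.0031, "twist": 0.061}, {"tx": -0.04, "ty": -0.012, "tz": -0.0031, "twist": 0.061}, {"tx": -0.041, "ty": -0.0079, "tz": -0.0031, "twist": 0.061}, {"tx": -0.033, "ty": 0.0061, "tz": -0.01, "twist": 0.076}, {"tx": -0.032, "ty": 0.01, "tz": -0.01, "twist": 0.076}, {"tx": -0.031, "ty": 0.014, "tz": -0.01, "twist": 0.076}, {"tx": -0.029, "ty": 0.018, "tz": -0.01, "twist": 0.076}]
[{"tx": -0.027, "ty": 0.021, "tz": -0.01, "twist": 0.076}]
```

Request:
move_arm --motion '[{"tx": -0.027, "ty": -0.032, "tz": -0.005, "twist": 0.061}, {"tx": -0.03, "ty": -0.029, "tz": -0.005, "twist": 0.061}, {"tx": -0.033, "ty": -0.026, "tz": -0.005, "twist": 0.061}, {"tx": -0.035, "ty": -0.023, "tz": -0.005, "twist": 0.061}, {"tx": -0.037, "ty": -0.019, "tz": -0.005, "twist": 0.061}, {"tx": -0.039, "ty": -0.016, "tz": -0.005, "twist": 0.061}, {"tx": -0.04, "ty": -0.012, "tz": -0.005, "twist": 0.061}, {"tx": -0.041, "ty": -0.008, "tz": -0.005, "twist": 0.061}, {"tx": -0.033, "ty": 0.006, "tz": -0.01, "twist": 0.076}, {"tx": -0.032, "ty": 0.01, "tz": -0.01, "twist": 0.076}, {"tx": -0.031, "ty": 0.014, "tz": -0.01, "twist": 0.076}, {"tx": -0.029, "ty": 0.018, "tz": -0.01, "twist": 0.076}]'

```text
clock: 45.0
position: [0.3387, -0.2694, 0.2067]
ee_rot: [3.071, 0.657, 0.003]
force: [1.3, -0.6, -0.8]
width: 0.599
gripper_force: 0.0
```

Request:
move_arm --motion '[{"tx": -0.03, "ty": 0.03, "tz": -0.01, "twist": 0.076}, {"tx": -0.02, "ty": 0.04, "tz": -0.01, "twist": 0}, {"tx": -0.02, "ty": 0.04, "tz": 0, "twist": 0}, {"tx": 0, "ty": 0, "tz": 0, "twist": 0}, {"tx": 0, "ty": 0, "tz": 0, "twist": 0}]'

```text
clock: 45.5
position: [0.31, -0.3971, 0.2257]
ee_rot: [3.105, 0.477, 0.001]
force: [0.7, 0.9, -0.4]
width: 0.604
gripper_force: 0.0
```

```bash
python3 - <<'E'
from chk import *
c,s=cur();print(c,s["clock"])
chocks(); boardtubes()
im=[cv2.convertScaleAbs(cv2.resize(arm.get_image(n)[y:y+150,x:x+260,::-1],(520,300),interpolation=cv2.INTER_CUBIC),alpha=1.4) for n,x,y in(("top",150,120),("scene",170,140))]
cv2.imwrite("pics/end1.png",np.vstack(im))
E
```

```text
[ 0.3100348  -0.39710513  0.22573305  0.30475445] 45.5
R ['top', 'scene'] board mm: [-58.6 -80.4] yaw -0.027 0.183
R ['top'] board mm: [-58.6 -79.9] yaw -0.027 0.087
R ['scene'] board mm: [-58.6 -81. ] yaw -0.029 0.275
L ['top', 'scene'] board mm: [-59.2  79.2] yaw -0.015 0.204
L ['top'] board mm: [-59.5  78.2] yaw 0.009 0.142
L ['scene'] board mm: [-58.7  78.4] yaw 0.0 0.257
tube top [  6.3 -81.7] yaw -0.004 0.061
tube top [ 6.2 78.5] yaw 0.003 0.072
tube scene [ 6.5 77.5] yaw 0.005 0.057
tube scene [  5.  -81.7] yaw 0.02 0.117
```

View pics/end1.png

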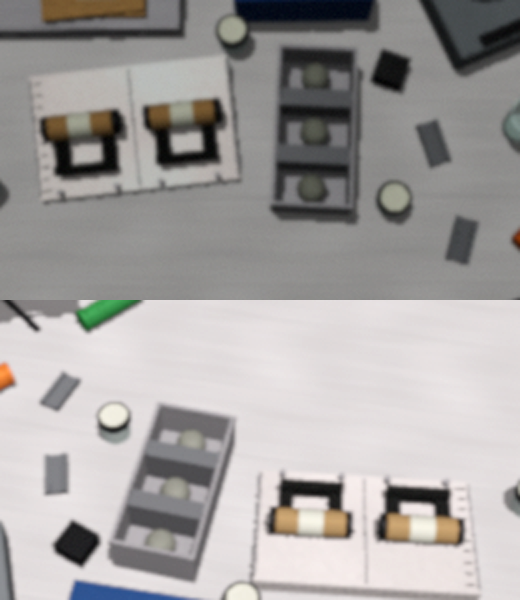

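Both tubes rest against their chocks, at about (80,125) and (183,113) in the upper view. There is one stone in each cell, and the jars and gauge are untouched. I'll wait a few seconds and check again in case of a late knock.

Request:
move_arm --motion '[{"tx": 0, "ty": 0, "tz": 0, "twist": 0}, {"tx": 0, "ty": 0, "tz": 0, "twist": 0}, {"tx": 0, "ty": 0, "tz": 0, "twist": 0}, {"tx": 0, "ty": 0, "tz": 0, "twist": 0}, {"tx": 0, "ty": 0, "tz": 0, "twist": 0}, {"tx": 0, "ty": 0, "tz": 0, "twist": 0}, {"tx": 0, "ty": 0, "tz": 0, "twist": 0}, {"tx": 0, "ty": 0, "tz": 0, "twist": 0}, {"tx": 0, "ty": 0, "tz": 0, "twist": 0}, {"tx": 0, "ty": 0, "tz": 0, "twist": 0}, {"tx": 0, "ty": 0, "tz": 0, "twist": 0}, {"tx": 0, "ty": 0, "tz": 0, "twist": 0}]'

```text
clock: 47.2
position: [0.3101, -0.3966, 0.2249]
ee_rot: [3.105, 0.479, -0.0]
force: [0.2, -0.4, -0.1]
width: 0.602
gripper_force: 0.0
```

Request:
move_arm --motion '[{"tx": 0, "ty": 0, "tz": 0, "twist": 0}, {"tx": 0, "ty": 0, "tz": 0, "twist": 0}, {"tx": 0, "ty": 0, "tz": 0, "twist": 0}, {"tx": 0, "ty": 0, "tz": 0, "twist": 0}, {"tx": 0, "ty": 0, "tz": 0, "twist": 0}, {"tx": 0, "ty": 0, "tz": 0, "twist": 0}, {"tx": 0, "ty": 0, "tz": 0, "twist": 0}, {"tx": 0, "ty": 0, "tz": 0, "twist": 0}, {"tx": 0, "ty": 0, "tz": 0, "twist": 0}, {"tx": 0, "ty": 0, "tz": 0, "twist": 0}, {"tx": 0, "ty": 0, "tz": 0, "twist": 0}, {"tx": 0, "ty": 0, "tz": 0, "twist": 0}]'

```text
clock: 48.4
position: [0.3102, -0.3966, 0.2249]
ee_rot: [3.105, 0.479, 0.0]
force: [-0.9, -0.1, -0.0]
width: 0.601
gripper_force: 0.0
```

Request:
move_arm --motion '[{"tx": 0, "ty": 0, "tz": 0, "twist": 0}, {"tx": 0, "ty": 0, "tz": 0, "twist": 0}, {"tx": 0, "ty": 0, "tz": 0, "twist": 0}, {"tx": 0, "ty": 0, "tz": 0, "twist": 0}, {"tx": 0, "ty": 0, "tz": 0, "twist": 0}, {"tx": 0, "ty": 0, "tz": 0, "twist": 0}, {"tx": 0, "ty": 0, "tz": 0, "twist": 0}, {"tx": 0, "ty": 0, "tz": 0, "twist": 0}, {"tx": 0, "ty": 0, "tz": 0, "twist": 0}, {"tx": 0, "ty": 0, "tz": 0, "twist": 0}, {"tx": 0, "ty": 0, "tz": 0, "twist": 0}, {"tx": 0, "ty": 0, "tz": 0, "twist": 0}]'

```text
clock: 49.6
position: [0.3102, -0.3966, 0.2249]
ee_rot: [3.105, 0.479, 0.0]
force: [-0.0, -0.1, 0.0]
width: 0.597
gripper_force: 0.0
```

```bash
python3 -c "
from chk import *
chocks(); boardtubes()"
```

```text
R ['top', 'scene'] board mm: [-58.7 -81. ] yaw -0.009 0.191
R ['top'] board mm: [-58.9 -80.4] yaw -0.021 0.108
R ['scene'] board mm: [-58.2 -81.3] yaw -0.022 0.26
L ['top', 'scene'] board mm: [-59.3  78.4] yaw 0.01 0.169
L ['top'] board mm: [-58.6  78.5] yaw 0.009 0.096
L ['scene'] board mm: [-59.3  77.6] yaw 0.037 0.235
tube top [ 6.4 78.4] yaw -0.005 0.075
tube scene [ 6.6 77.5] yaw 0.007 0.063
tube scene [  6.5 -81.9] yaw -0.005 0.048
```

```bash
python3 -c "
from cell import arm
print(arm.sign_off())"
```

```text
the job is handed in; nothing more can be done
None
```

I handed the job in at about 50 s: both chocks and tubes are in place in their lanes, one stone is on the floor of each tub cell, and I saw no bystander moved. I never saw a chock get knocked; the hand-in call returned no verdict.

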